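# Load the welding feeder from the crowded rack

## Robot

A 6-joint arm with a two-finger parallel gripper is mounted at the origin on the work surface. World frame = base frame: x ahead of the robot, y to its left, z up, the work surface at z = 0. Lengths are in m, angles in degrees, forces in N, time in s.
With the tool pointing down it reaches from about 0.25 to 0.725 m from the base axis. Payload 9.7 kg.
Tool frame: the origin (TCP) lies between the finger pads; the fingertips stand 11 mm ahead of it and the grasp point (between the pads) lies 8 mm behind it; z points along the fingers, x is the direction in which the jaws open and shut, and the axes are right-handed (so a half turn about z gives the same grasp; the last joint's range is limited). The gripper opens to 85 mm and grips with 20 to 120 N. Pads are 22 mm wide; open, the fingers measure 114 mm over their backs; the gripper's body (76 mm by 85 mm) begins 54 mm behind the grasp point. The pads swing forward as they close: fully open they stand 13 mm farther back than shut.
Start: joints at [70.989, 4.979, 10.078, 95.1, 0, 90], TCP at [0.179, 0.52, 0.242] pointing down, gripper open.
Joint ranges: [-179.16, 179.16], [-48.56, 103.87], [-65.8, 70.77], [-126.05, 130.52], [-82.76, 87.17], [-180, 180]. Speed limits (degrees/s): [127.2, 127.2, 147.25, 180, 180, 180].

## Interface

Orientations are given as [roll, pitch, yaw] about the fixed x, y, z axes, in that order (R = Rz(yaw) Ry(pitch) Rx(roll)).
In Python, from workcell import get_obs, camera, job_done gives the robot as it stands.
- The arm moves only by the tool arm_command, never from a script. Its argument "increments" is a list of rows, each a list of 2 entries, a list of its own where there are three numbers: the shift along the tool's x, y, z in units of 25 mm (1.0 is 25 mm), then the turn about the tool's z in units of 6 degrees (1.0 is 6 degrees). In form: [[[dx, dy, dz], roll], ...]. A call has 1 to 5 rows; each row is the pose to reach, as a shift and turn from the pose measured when the call began, along the tool's axes at that moment; what a row does not reach only later rows make up. A row lasts 1/10 s, in which the tool goes at most 50 mm and 8.59 degrees, less where a joint would pass 70% of its speed; a pose out of reach is approached as far as the arm can. A call with a gripper value outside its range is refused whole. "claw" is the closure, from -1 (fully open) to 1 (shut), so that 0 is half open, set as the call begins (left out, the last holds). The fingers move at their own pace and stop on an object; "force" is the grip in N (left out, the last holds). Time passes only in rows, so rows that repeat a pose let the fingers close. It gives the time, the measured TCP pose, the force and the opening at its end, in the units of the state.
- get_obs(): the state, without advancing time (a new reading comes with each control period).
- camera(name): name is "scene" or "top" or "wrist"; returns a dict with "frame" (480x640x3 uint8, red, green, blue), "range_z" (480x640 float32, m along the optical axis (not along the pixel's ray), 0 where there is no reading), "K" (3x3 intrinsics, pixels), "R" (3x3) and "t" (3): a world point X has camera coordinates R X + t; the wrist camera has in their place "hand_eye" (4x4, takes a point from camera to tool coordinates, whose origin is the TCP and whose axes are the tool frame's). Camera axes: x right, y down, z forward; pixel columns grow to the right and rows downward; lengths in m; the calibration is good to about 2 mm. A picture is of the moment at which its call begins: read the wrist's pose just before it.
- job_done(): hands the job in, once; it reports no verdict.
The state is a dict: "time": time; "q": joint angles; "qd": joint speeds; "joint_efforts": joint torques, N m; "ee_pos": TCP position; "tcp_rot": TCP orientation; "wrist_force": force on the tool from outside, world axes, zero at the start; "torque": the same for the moment, N m; "opening": finger opening in m.
Only numpy, scipy, OpenCV 4.12 (cv2) and the standard library are available. Lean on these libraries where they do the work, as an engineer would, in place of code of your own. Each camera call takes 0.05 s, during which the arm holds its last target.

## Task

Stand the metal sleeve and the spray can that box in the steel disc in the yellow rack out of the way on the blue mat, then put the steel disc into the spring feeder with the copper disc on top of it, and push the stack down until the copper disc is level with the tops of the four posts or a little lower. Put the sleeve and the can back, upright, each where it stood in the rack at the start. Do not knock either of them over, and leave the jar with the yellow cap where it is.

Things in the scene. Friction and masses are not known exactly. Their poses are not given: they have to be found in the camera images.
- rack: Yellow fixed rack, an open-ended channel 200 x 72 mm: floor 6 mm thick, two side walls 6 mm thick rising to 32 mm above the bench along its long sides, 60 mm apart inside. Origin at the centre of its underside on the bench, x along the channel, z up. In it, in a row along x and about 58 mm apart, stand the sleeve and the spray can (either may be at either end) and the steel disc between them. Its place and yaw vary.
- mat: Blue fixed mat, the side area, 180 (x) x 110 (y) x 4 mm thick. Origin at the centre of its underside on the bench. Its place and yaw vary.
- feeder: Fixed spring feeder: grey base 100 x 100 x 18 mm with four upright aluminium posts, 8 mm thick, at x, y = +-22.5 mm, whose tops (tapered over the last 4 mm) are 70 mm above the bench. Discs go in from above between the posts with about 1.8 mm to spare all round; between neighbouring posts are open gaps 37 mm wide, facing +-x and +-y, where fingers fit. Origin at the centre of its underside on the bench, z up. Its place and yaw vary.
- follower (a joint): How far the feeder's red follower plate (49 mm across) is pushed down, m: at 0 its top face is 48 mm above the bench, the stop is at 0.016. A spring (5 N at 0, 6.6 N at the stop) with a 7 N friction brake: the discs' weight does not move it, it needs about 6 to 8 N more pushed down on the discs (brisk pushing adds a little), and it stays where it is left. Starts at 0 to 0.003.
- steel_disc: Bright grey steel disc, 52 mm across, 16 mm thick, about 0.26 kg, lying flat on the rack floor between the sleeve and the can, with only about 10 mm free to each of them and 4 mm to each side wall. Origin at the centre of its underside.
- copper_disc: Copper-coloured disc, 52 mm across, 16 mm thick, about 0.30 kg, lying flat on the bench. Origin at the centre of its underside.
- sleeve: Upright round aluminium sleeve with a dark band near its foot and a black centre on top, 44 mm across, 80 mm high, about 0.22 kg. Origin at the centre of its underside.
- spray: Upright spray can, white with a green band, 44 mm across, with an orange cap 38 mm across from 74 to 100 mm height, about 0.20 kg. Origin at the centre of its underside.
- jar: Bystander: small amber jar with a yellow cap, 44 mm across, 55 mm high, standing on the bench. Not to be moved. Origin at the centre of its underside.
Things that resemble listed ones, but are neither listed nor needed, are in the scene too. Several things have the shape of the steel_disc; the one meant has the colours described above.

How it is judged:
By the outcome, as a careful person would: the job done as asked, in the order asked, and still so for the second after the job is handed in, with the robot touching nothing.
It also fails if it takes over 128 s, if anything falls off the work surface, if the arm or the gripper's body presses on something with over 40 N, if the wrist force passes 120 N, or if a joint passes its speed limit or range.

## Working session

There is one attempt and no reset: what is moved stays moved. The work goes in short steps, Python scripts to look and compute and a tool call to move; the robot and the scene stay as the last step left them, time stands still between calls to the robot, and variables do not carry over. Pictures are saved under pics/ and viewed, and the job is handed in when it is done.

Besides the shell and the picture viewer there is one more tool, called after ">>>" as name(argument=value, ...), one argument or row to a line, values as JSON. arm_command: Moves the arm, as the interface text tells. Its arguments: {"type":"object","properties":{"increments":{"type":"array"},"claw":{"type":"number"},"force":{"type":"number"}},"required":["increments"]}

```bash
ls; mkdir -p pics; python3 - <<'E'
from workcell import get_obs,camera
import cv2
o=get_obs();print({k:o[k] for k in('time','ee_pos','tcp_rot','wrist_force','opening')})
for n in('scene','top','wrist'):
    c=camera(n);cv2.imwrite(f'pics/{n}0.png',c['frame'][:,:,::-1])
    print(n,c['K'].tolist(),c.get('R'),c.get('t'),c.get('hand_eye'))
E
```

```text
pics
{'time': 0.0, 'ee_pos': array([0.17908453, 0.51978368, 0.24157267]), 'tcp_rot': array([1.79999224e+02, 7.87738281e-02, 7.09926284e+01]), 'wrist_force': array([ 0.28599754,  0.09979093, -0.6461359 ]), 'opening': 0.08530616993611258}
scene [[509.6628041549241, 0.0, 308.5593685468813], [0.0, 509.6628041549241, 240.58937856011914], [0.0, 0.0, 1.0]] [[-0.54536594  0.8380696  -0.0146744 ]
 [ 0.53945368  0.3375374  -0.77140018]
 [-0.64153388 -0.42861154 -0.63618113]] [ 0.30107278 -0.25128609  1.16564647] None
top [[566.9760590981474, 0.0, 328.68095836897385], [0.0, 566.9760590981474, 235.18100220380228], [0.0, 0.0, 1.0]] [[ 0.00820015 -0.9996179  -0.02639734]
 [-0.99367019 -0.005188   -0.1122169 ]
 [ 0.11203707  0.02715044 -0.99333305]] [0.01447955 0.57971889 0.9082162 ] None
wrist [[382.5477982041715, 0.0, 325.3935582585984], [0.0, 382.5477982041715, 234.16953371883787], [0.0, 0.0, 1.0]] None None [[ 9.99999782e-01 -3.52075911e-04 -5.57873484e-04 -1.49276297e-03]
 [ 4.89923640e-04  9.62678029e-01  2.70648800e-01 -6.83176901e-02]
 [ 4.41763623e-04 -2.70649014e-01  9.62677992e-01 -1.32632476e-01]
 [ 0.00000000e+00  0.00000000e+00  0.00000000e+00  1.00000000e+00]]
```

View pics/top0.png

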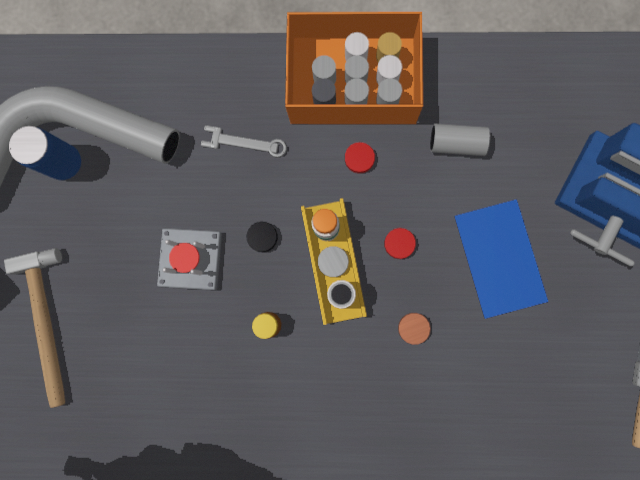

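View pics/scene0.png

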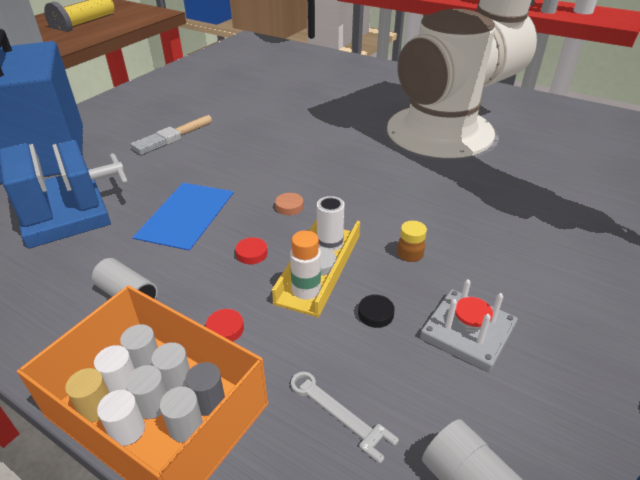

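View pics/wrist0.png

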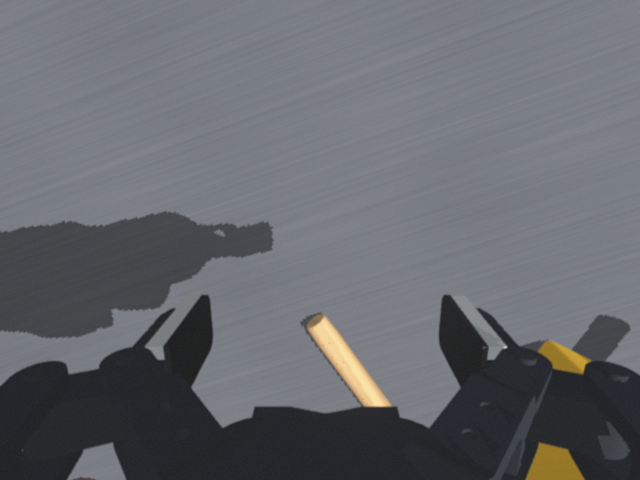

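```bash
cat > h.py <<'E'
import numpy as np,cv2
from workcell import get_obs,camera
from scipy.spatial.transform import Rotation as Ro
def pose():
    o=get_obs();R=Ro.from_euler('xyz',o['tcp_rot'],degrees=True).as_matrix();return R,np.array(o['ee_pos'])
def cam(n):
    if n=='wrist':
        R,p=pose();c=camera(n);H=c['hand_eye'];c['Rc']=R@H[:3,:3];c['C']=R@H[:3,3]+p
    else:
        c=camera(n);c['Rc']=c['R'].T;c['C']=-c['R'].T@c['t']
    c['hsv']=cv2.cvtColor(c['frame'],cv2.COLOR_RGB2HSV);return c
def ray(c,uv,z):
    uv=np.atleast_2d(np.array(uv,float));d=np.c_[uv,np.ones(len(uv))]@np.linalg.inv(c['K']).T@c['Rc'].T
    s=(z-c['C'][2])/d[:,2];return c['C']+s[:,None]*d
def cloud(c):
    v,u=np.mgrid[:480,:640];d=np.stack([(u-c['K'][0,2])/c['K'][0,0],(v-c['K'][1,2])/c['K'][1,1],np.ones(u.shape)],-1)*c['range_z'][...,None]
    return d@c['Rc'].T+c['C']
def proj(c,X):
    q=(np.atleast_2d(X)-c['C'])@c['Rc'];q=q@c['K'].T;return q[:,:2]/q[:,2:]
def mask(c,lo,hi,box=None):
    m=cv2.inRange(c['hsv'],np.array(lo),np.array(hi))
    if box:
        b=np.zeros_like(m);x0,y0,x1,y1=box;b[y0:y1,x0:x1]=m[y0:y1,x0:x1];m=b
    return m
def big(m):
    cs,_=cv2.findContours(m,cv2.RETR_EXTERNAL,cv2.CHAIN_APPROX_NONE);return max(cs,key=cv2.contourArea)[:,0,:]
def circ(c,m,z):
    k=big(m);P=ray(c,k,z)[:,:2].astype(np.float32);e=cv2.fitEllipse(P.reshape(-1,1,2));(x,y),r=cv2.minEnclosingCircle(P)
    return np.round(e[0],4),np.round(e[1],4),np.round((x,y,2*r),4)
def move(tgt,R,p):
    "shift in tool units"
    return np.round(R.T@(np.array(tgt)-p)/0.025,3)
E
python3 - <<'E'
from h import *
c=cam('top')
cl=cloud(c)
print('cap',circ(c,mask(c,(5,150,120),(15,255,255),(300,200,350,245)),.106), cl[221,324])
print('copper',circ(c,mask(c,(3,80,60),(14,220,255),(390,305,440,350)),.016),cl[329,415])
print('jar',circ(c,mask(c,(22,120,120),(32,255,255),(245,305,300,345)),.055),cl[326,264])
b=mask(c,(105,150,60),(125,255,255),(445,190,560,330));k=big(b);P=ray(c,k,.004)[:,:2].astype(np.float32);print('mat',cv2.minAreaRect(P))
y=mask(c,(20,120,80),(32,255,255),(295,190,375,330));
print(cl[294,341],cl[262,333])
b=cl[...,2];
# rack from wall tops by depth
s=np.zeros(b.shape,bool);s[190:330,295:375]=1
w=s&(y>0)&(b>.026)&(b<.038);P=cl[w][:,:2].astype(np.float32);print('rack walls',cv2.minAreaRect(P),w.sum())
w=s&(b>.080)&(b<.092);print('sleeve',cv2.minEnclosingCircle(cl[w][:,:2].astype(np.float32)),w.sum())
w=s&(b>.101)&(b<.112);print('can',cv2.minEnclosingCircle(cl[w][:,:2].astype(np.float32)))
print('steel',circ(c,cv2.inRange(c['hsv'],np.array((0,0,130)),np.array((180,40,190)))*0+((s&(c['hsv'][...,1]<50)&(c['hsv'][...,2]>110)&(b>.016)&(b<.028))*255).astype(np.uint8),.022))
s[:]=0;s[220:300,150:230]=1
w=s&(b>.013)&(b<.023);print('base',cv2.minAreaRect(cl[w][:,:2].astype(np.float32)))
w=s&(b>.06)&(b<.075);print('posts',cv2.minAreaRect(cl[w][:,:2].astype(np.float32)),w.sum())
print('foll',cl[258,184],circ(c,mask(c,(0,150,120),(5,255,255),(160,235,215,285)),.048))
for n,(x0,y0,x1,y1) in dict(rack=(295,190,375,330),feed=(150,220,230,300)).items():
    cv2.imwrite(f'pics/{n}1.png',cv2.resize(c['frame'][y0:y1,x0:x1,::-1],None,fx=4,fy=4,interpolation=cv2.INTER_CUBIC))
E
```

```text
cap (array([0.5941, 0.0228]), array([0.0347, 0.036 ]), array([0.5941, 0.0229, 0.0376])) [0.59288997 0.02365313 0.10836381]
copper (array([ 0.4275, -0.1235]), array([0.0507, 0.0521]), array([ 0.4276, -0.1233,  0.0534])) [ 0.42634209 -0.12493513  0.01733289]
jar (array([0.4312, 0.1197]), array([0.0385, 0.0389]), array([0.4313, 0.1199, 0.0403])) [0.43069306 0.11979926 0.05542267]
mat ((0.5456268191337585, -0.2714236080646515), (0.1794663816690445, 0.1103297621011734), 15.32233715057373)
[ 0.48214942 -0.00290434  0.08954598] [0.53576573 0.01107383 0.02258423]
rack walls ((0.5377572178840637, 0.011358898133039474), (0.19885627925395966, 0.0716828852891922), 11.573579788208008) 870
sleeve ((0.5366786122322083, 0.003010690910741687), 0.07660560309886932) 691
can ((0.5942397117614746, 0.02373347245156765), 0.019037457183003426)
steel (array([0.5367, 0.0119]), array([0.0492, 0.0495]), array([0.5366, 0.012 , 0.0509]))
base ((0.5401511788368225, 0.25657474994659424), (0.10136613994836807, 0.10013372451066971), 86.98440551757812)
posts ((0.5400239825248718, 0.2562827169895172), (0.05254862457513809, 0.052095457911491394), 87.17908477783203) 94
foll [0.5393303  0.25549967 0.04447733] (array([0.5406, 0.2545]), array([0.0457, 0.0465]), array([0.5406, 0.2544, 0.0482]))
```

View pics/feed1.png

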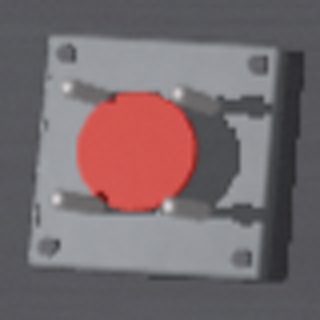

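View pics/rack1.png

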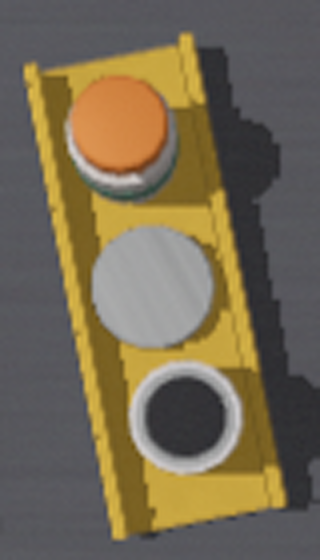

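```bash
cat > go.py <<'E'
import sys
from h import *
x,y,z,yaw=map(float,sys.argv[1:5])
R,p=pose();o=get_obs()
dy=(o['tcp_rot'][2]-yaw+90)%180-90 if len(sys.argv)<6 else (o['tcp_rot'][2]-yaw+180)%360-180
print('t',round(o['time'],2),'pos',p.round(4),'rot',np.round(o['tcp_rot'],2),'F',np.round(o['wrist_force'],1),'op',round(o['opening'],4));print('units',move((x,y,z),R,p),'roll',round(dy/6,2))
E
python3 go.py .537 .045 .24 11.6 f; python3 - <<'E'
from h import *
c=cam('top');b=cloud(c)[...,2];h=c['hsv']
# sleeve: bright ring
s=np.zeros(b.shape,bool);s[278:312,322:362]=1
m=((s&(h[...,1]<60)&(b>.075)&(b<.1))*255).astype(np.uint8)
print('sleeve',circ(c,m,.086),m.sum()/255)
E
```

```text
t 0.2 pos [0.1791 0.5199 0.2419] rot [1.800e+02 4.000e-02 7.099e+01] F [-0.2 -0.2  0.2] op 0.086
units [-13.298  19.722   0.086] roll 9.9
sleeve (array([ 0.4822, -0.0026]), array([0.0412, 0.042 ]), array([ 0.4819, -0.0027,  0.0437])) 606.0
```

>>> arm_command(
  increments=[
    [[-2, 2.5, 0], 1],
    [[-4, 5, 0], 2],
    [[-6, 7.5, 0], 3.5],
    [[-7, 10, 0], 5],
    [[-8, 12, 0], 6],
  ],
  claw=-1,
)

```text
time: 0.75
ee_pos: [0.3247, 0.3153, 0.2423]
tcp_rot: [180.0, -0.0, 34.7]
wrist_force: [1.1, 1.5, 0.7]
opening: 0.0854
```

```bash
python3 go.py .537 .045 .24 11.6 f
```

```text
t 0.75 pos [0.3247 0.3153 0.2423] rot [ 1.7998e+02 -1.0000e-02  3.4690e+01] F [1.1 1.5 0.7] op 0.0854
units [ 0.831 13.724  0.096] roll 3.85
```

>>> arm_command(
  increments=[
    [[0.2, 2, 0], 1],
    [[0.4, 4, 0], 2],
    [[0.6, 6, 0], 3],
    [[0.7, 8, 0], 3.85],
    [[0.8, 10, 0], 3.85],
  ],
)

```text
time: 1.25
ee_pos: [0.4828, 0.1212, 0.2424]
tcp_rot: [180.0, -0.0, 11.4]
wrist_force: [0.5, 1.3, 0.6]
opening: 0.0855
```

>>> arm_command(
  increments=[
    [[0, 1.5, 0], 0],
    [[0, 2.7, 0], 0],
    [[0, 3.4, 0], 0],
    [[0, 3.7, 0], 0],
  ],
)

```text
time: 1.65
ee_pos: [0.5012, 0.029, 0.2423]
tcp_rot: [180.0, -0.0, 11.3]
wrist_force: [0.2, 0.0, -0.2]
opening: 0.0855
```

```bash
python3 go.py .537 .045 .24 11.6 f;  python3 - <<'E'
from h import *
c=cam('wrist');cv2.imwrite('pics/w1.png',c['frame'][:,:,::-1])
E
```

```text
t 1.65 pos [0.5012 0.029  0.2423] rot [ 1.7999e+02 -2.0000e-02  1.1280e+01] F [ 0.2  0.  -0.2] op 0.0855
units [ 1.53  -0.349  0.091] roll -0.05
```

View pics/w1.png

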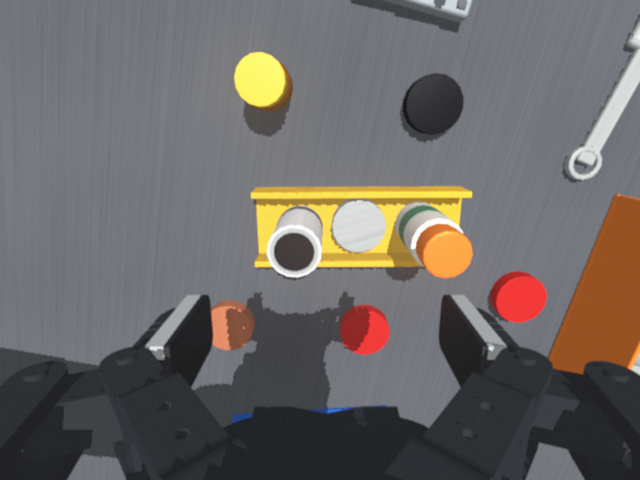

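```bash
python3 - <<'E'
from h import *
c=cam('wrist');cl=cloud(c);b=cl[...,2];h=c['hsv']
print('sleeve',circ(c,(((np.hypot(*(np.indices(b.shape)-np.array([248,294])[:,None,None]))<32)&(b>.07)&(h[...,1]<60))*255).astype(np.uint8),.086),cl[250,294])
print('cap',circ(c,mask(c,(5,150,120),(15,255,255),(400,215,480,285)),.106),cl[251,444])
s=np.zeros(b.shape,bool);s[195:257,325:392]=1
print('steel',circ(c,((s&(h[...,1]<50)&(h[...,2]>110)&(b>.012)&(b<.03))*255).astype(np.uint8),.022),cl[226,358])
y=mask(c,(20,120,80),(32,255,255),(240,180,480,275))
w=(y>0)&(b>.026)&(b<.037);print('rack walls',cv2.minAreaRect(cl[w][:,:2].astype(np.float32)),w.sum())
k=big(cv2.morphologyEx(((w)*255).astype(np.uint8),cv2.MORPH_CLOSE,np.ones((3,3))))
print(cv2.minAreaRect(ray(c,np.argwhere(w)[:,::-1],.032)[:,:2].astype(np.float32)))
print('copper',circ(c,mask(c,(3,80,60),(14,220,255),(205,295,262,355)),.016))
E
```

```text
sleeve (array([ 0.4817, -0.002 ]), array([0.0427, 0.0471]), array([ 0.482 , -0.0017,  0.0482])) [ 0.481638   -0.00184552  0.08854583]
cap (array([0.591 , 0.0247]), array([0.0363, 0.044 ]), array([0.5907, 0.025 , 0.0443])) [0.59055384 0.02518503 0.10696046]
steel (array([0.536 , 0.0118]), array([0.05  , 0.0518]), array([0.5355, 0.0117, 0.0528])) [0.5356375  0.01180469 0.02413394]
rack walls ((0.5374850034713745, 0.010187502950429916), (0.19917647540569305, 0.07263781875371933), 11.528776168823242) 2568
((0.5373780727386475, 0.01079493761062622), (0.1994159072637558, 0.07308303564786911), 11.59140682220459)
copper (array([ 0.4297, -0.1205]), array([0.0465, 0.059 ]), array([ 0.4274, -0.121 ,  0.0591]))
```

```bash
python3 go.py .482 -.002 .15 11.5 f
```

```text
t 1.75 pos [0.5011 0.0301 0.2423] rot [-1.800e+02 -3.000e-02  1.133e+01] F [-0.6 -0.4  0.2] op 0.0858
units [-1.003  1.107  3.693] roll -0.03
```

>>> arm_command(
  increments=[
    [[-0.4, 0.5, 0.8], 0],
    [[-0.8, 0.9, 1.8], 0],
    [[-1.0, 1.1, 2.8], 0],
    [[-1.0, 1.1, 3.5], 0],
    [[-1.0, 1.1, 3.7], 0],
  ],
)

```text
time: 2.25
ee_pos: [0.481, -0.0009, 0.148]
tcp_rot: [-180.0, 0.1, 11.4]
wrist_force: [-0.4, 0.6, 0.5]
opening: 0.0854
```

```bash
python3 go.py .482 -.002 .052 11.5 f
```

```text
t 2.25 pos [ 0.481  -0.0009  0.148 ] rot [-1.7996e+02  1.1000e-01  1.1390e+01] F [-0.4  0.6  0.5] op 0.0854
units [0.038 0.055 3.841] roll -0.02
```

>>> arm_command(
  increments=[
    [[0.04, 0.05, 0.8], 0],
    [[0.04, 0.05, 1.8], 0],
    [[0.04, 0.05, 2.8], 0],
    [[0.04, 0.05, 3.5], 0],
    [[0.04, 0.05, 3.84], 0],
  ],
)

```text
time: 2.75
ee_pos: [0.4816, -0.001, 0.0512]
tcp_rot: [-179.9, 0.2, 11.5]
wrist_force: [0.4, -0.6, 0.3]
opening: 0.0851
```

>>> arm_command(
  increments=[
    [[0, 0, 0], 0],
    [[0, 0, 0], 0],
    [[0, 0, 0], 0],
    [[0, 0, 0], 0],
    [[0, 0, 0], 0],
  ],
  claw=0.2,
  force=40,
)

```text
time: 3.25
ee_pos: [0.4824, -0.0009, 0.0525]
tcp_rot: [-179.9, 0.0, 11.5]
wrist_force: [-1.4, 1.8, 5.9]
opening: 0.0435
```

>>> arm_command(
  increments=[
    [[0, 0, 0], 0],
  ],
  claw=0.4,
)

```text
time: 3.35
ee_pos: [0.4826, -0.0009, 0.053]
tcp_rot: [-179.9, 0.0, 11.5]
wrist_force: [-0.2, 0.6, -2.2]
opening: 0.0436
```

>>> arm_command(
  increments=[
    [[0, 0, -0.2], 0],
    [[0, 0, -0.6], 0],
    [[0, 0, -1.2], 0],
    [[0, 0, -1.8], 0],
    [[0, 0, -2.2], 0],
  ],
)

```text
time: 3.85
ee_pos: [0.4833, -0.0009, 0.1103]
tcp_rot: [-180.0, -0.1, 11.5]
wrist_force: [-0.4, -0.1, -3.2]
opening: 0.043
```

```bash
python3 - <<'E'
import numpy as np
m=np.array([.5456,-.2714]);a=np.radians(15.3);u=np.array([np.cos(a),np.sin(a)])
print(m-.045*u,m+.045*u)
E
python3 go.py .502 -.283 .107 11.5 f
```

```text
[ 0.50219492 -0.28327429] [ 0.58900508 -0.25952571]
t 3.85 pos [ 0.4833 -0.0009  0.1103] rot [-1.7997e+02 -1.1000e-01  1.1450e+01] F [-0.4 -0.1 -3.2] op 0.043
units [-1.507 11.208  0.122] roll -0.01
```

>>> arm_command(
  increments=[
    [[-0.1, 0.6, 0], 0],
    [[-0.3, 1.8, 0], 0],
    [[-0.5, 3.4, 0], 0],
    [[-0.7, 5.0, 0], 0],
    [[-0.9, 6.6, 0], 0],
  ],
)

```text
time: 4.35
ee_pos: [0.4941, -0.1687, 0.1111]
tcp_rot: [-180.0, -0.2, 11.5]
wrist_force: [-0.0, 0.5, -1.9]
opening: 0.0433
```

```bash
python3 go.py .502 -.283 .107 11.5 f
```

```text
t 4.35 pos [ 0.4941 -0.1687  0.1111] rot [-1.800e+02 -1.600e-01  1.147e+01] F [-0.   0.5 -1.9] op 0.0433
units [-0.601  4.543  0.161] roll -0.0
```

>>> arm_command(
  increments=[
    [[-0.2, 1.3, 0], 0],
    [[-0.4, 2.6, 0], 0],
    [[-0.5, 3.6, 0], 0],
    [[-0.6, 4.3, 0.1], 0],
    [[-0.6, 4.55, 0.1], 0],
  ],
)

```text
time: 4.85
ee_pos: [0.5019, -0.2844, 0.1083]
tcp_rot: [-180.0, -0.1, 11.4]
wrist_force: [0.2, 0.7, -2.6]
opening: 0.0433
```

```bash
python3 go.py .502 -.283 .053 11.5 f
```

```text
t 4.85 pos [ 0.5019 -0.2844  0.1083] rot [-1.7998e+02 -1.3000e-01  1.1390e+01] F [ 0.2  0.7 -2.6] op 0.0433
units [ 0.01  -0.053  2.213] roll -0.02
```

>>> arm_command(
  increments=[
    [[0, 0, 0.5], 0],
    [[0, 0, 1.1], 0],
    [[0, 0, 1.7], 0],
    [[0, 0, 2.05], 0],
    [[0, 0, 2.2], 0],
  ],
)

```text
time: 5.35
ee_pos: [0.5014, -0.2834, 0.0515]
tcp_rot: [-179.9, -0.0, 11.4]
wrist_force: [-0.4, -0.9, -1.7]
opening: 0.0431
```

>>> arm_command(
  increments=[
    [[0, 0, 0.03], 0],
    [[0, 0, 0.06], 0],
  ],
)

```text
time: 5.55
ee_pos: [0.5016, -0.2833, 0.0506]
tcp_rot: [-179.9, -0.1, 11.5]
wrist_force: [-2.5, 0.2, 3.9]
opening: 0.0432
```

>>> arm_command(
  increments=[
    [[0, 0, 0], 0],
    [[0, 0, 0], 0],
    [[0, 0, 0], 0],
    [[0, 0, 0], 0],
    [[0, 0, 0], 0],
  ],
  claw=-1,
)

```text
time: 6.05
ee_pos: [0.5016, -0.2834, 0.0507]
tcp_rot: [-179.9, -0.1, 11.4]
wrist_force: [0.4, 0.2, 0.5]
opening: 0.0855
```

>>> arm_command(
  increments=[
    [[0, 0, -0.6], 0],
    [[0, 0, -1.8], 0],
    [[0, 0, -3], 0],
    [[0, 0, -3.7], 0],
    [[0, 0, -4], 0],
  ],
)

```text
time: 6.55
ee_pos: [0.5023, -0.284, 0.154]
tcp_rot: [179.9, -0.2, 11.4]
wrist_force: [-0.9, 0.4, -0.2]
opening: 0.0852
```

```bash
python3 go.py .593 .0225 .155 11.5 f
```

```text
t 6.55 pos [ 0.5023 -0.284   0.154 ] rot [179.93  -0.24  11.45] F [-0.9  0.4 -0.2] op 0.0852
units [  5.989 -11.295  -0.03 ] roll -0.01
```

>>> arm_command(
  increments=[
    [[0.5, -1, 0], 0],
    [[1.5, -2.8, 0], 0],
    [[2.5, -4.7, 0], 0],
    [[3.5, -6.6, 0], 0],
    [[4.4, -8.4, 0], 0],
  ],
)

```text
time: 7.05
ee_pos: [0.5661, -0.0633, 0.1541]
tcp_rot: [179.9, -0.2, 11.4]
wrist_force: [0.3, 0.0, 0.1]
opening: 0.0853
```

```bash
python3 go.py .593 .0235 .155 11.5 f;python3 - <<'E'
from h import *
c=cam('top');cv2.imwrite('pics/t2.png',c['frame'][:,:,::-1])
print('cap',circ(c,mask(c,(5,150,120),(15,255,255),(300,200,350,245)),.106))
E
```

```text
t 7.05 pos [ 0.5661 -0.0633  0.1541] rot [179.93  -0.23  11.43] F [0.3 0.  0.1] op 0.0853
units [ 1.744 -3.189 -0.032] roll -0.01
cap (array([0.5944, 0.0233]), array([0.0343, 0.0354]), array([0.5943, 0.023 , 0.0372]))
```

View pics/t2.png

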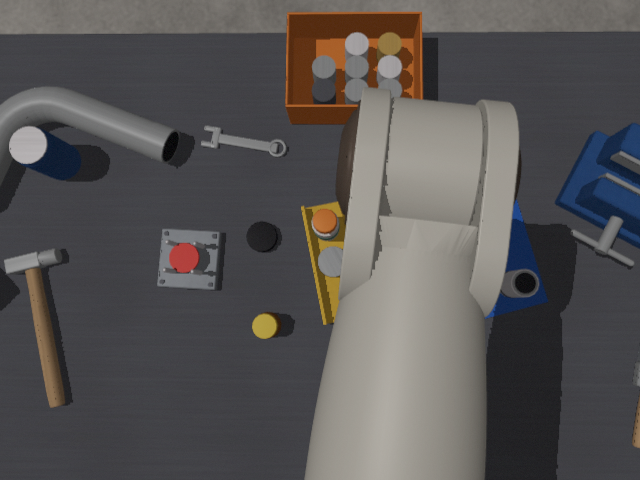

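>>> arm_command(
  increments=[
    [[0.8, -1.5, 0], 0],
    [[1.4, -2.6, 0], 0],
    [[1.75, -3.2, 0], 0],
    [[1.75, -3.2, 0], 0],
  ],
)

```text
time: 7.5
ee_pos: [0.5943, 0.0319, 0.1538]
tcp_rot: [-179.9, -0.2, 11.8]
wrist_force: [-0.5, -0.0, -0.2]
opening: 0.0856
```

```bash
python3 go.py .5935 .0235 .053 11.5 f
```

```text
t 7.5 pos [0.5943 0.0319 0.1538] rot [-179.91   -0.25   11.82] F [-0.5 -0.  -0.2] op 0.0856
units [-0.118  0.327  4.032] roll 0.05
```

>>> arm_command(
  increments=[
    [[-0.1, 0.3, 0.6], 0.05],
    [[-0.1, 0.33, 1.2], 0.05],
    [[-0.1, 0.33, 1.2], 0.05],
  ],
)

```text
time: 7.8
ee_pos: [0.5923, 0.0222, 0.1211]
tcp_rot: [-179.9, -0.0, 11.4]
wrist_force: [0.2, 0.1, 0.2]
opening: 0.0854
```

```bash
python3 go.py .5935 .0235 .053 11.5 f
```

```text
t 7.8 pos [0.5923 0.0222 0.1211] rot [-1.7988e+02 -2.0000e-02  1.1440e+01] F [0.2 0.1 0.2] op 0.0854
units [ 0.055 -0.036  2.725] roll -0.01
```

>>> arm_command(
  increments=[
    [[0.05, -0.04, 0.7], 0],
    [[0.05, -0.04, 1.4], 0],
    [[0.05, -0.04, 2.1], 0],
    [[0.05, -0.04, 2.6], 0],
    [[0.05, -0.04, 2.7], 0],
  ],
)

```text
time: 8.3
ee_pos: [0.5925, 0.0231, 0.0523]
tcp_rot: [-179.9, 0.1, 11.4]
wrist_force: [0.4, 0.4, -0.3]
opening: 0.0857
```

>>> arm_command(
  increments=[
    [[0, 0, 0], 0],
    [[0, 0, 0], 0],
    [[0, 0, 0], 0],
    [[0, 0, 0], 0],
    [[0, 0, 0], 0],
  ],
  claw=0.4,
)

```text
time: 8.8
ee_pos: [0.5932, 0.0232, 0.0533]
tcp_rot: [-179.9, 0.0, 11.4]
wrist_force: [1.0, -0.7, 5.0]
opening: 0.0433
```

>>> arm_command(
  increments=[
    [[0, 0, 0], 0],
  ],
)

```text
time: 8.9
ee_pos: [0.5932, 0.0232, 0.0534]
tcp_rot: [-179.9, -0.0, 11.4]
wrist_force: [0.3, 0.8, -2.2]
opening: 0.0431
```

>>> arm_command(
  increments=[
    [[0, 0, -0.2], 0],
    [[0, 0, -0.6], 0],
    [[0, 0, -1.2], 0],
    [[0, 0, -1.8], 0],
    [[0, 0, -2.2], 0],
  ],
)

```text
time: 9.4
ee_pos: [0.5938, 0.0231, 0.1109]
tcp_rot: [-179.9, -0.1, 11.4]
wrist_force: [0.8, 0.4, -1.2]
opening: 0.0433
```

```bash
python3 go.py .589 -.2595 .107 11.5 f
```

```text
t 9.4 pos [0.5938 0.0231 0.1109] rot [-1.799e+02 -1.300e-01  1.142e+01] F [ 0.8  0.4 -1.2] op 0.0433
units [-2.427 11.044  0.132] roll -0.01
```

>>> arm_command(
  increments=[
    [[-0.1, 0.6, 0], 0],
    [[-0.4, 1.8, 0], 0],
    [[-0.7, 3.4, 0], 0],
    [[-1.1, 5.0, 0], 0],
    [[-1.4, 6.6, 0], 0],
  ],
)

```text
time: 9.9
ee_pos: [0.5916, -0.1478, 0.1106]
tcp_rot: [-179.9, -0.1, 11.4]
wrist_force: [0.9, 0.8, -2.3]
opening: 0.0429
```

```bash
python3 go.py .589 -.2595 .107 11.5 f
```

```text
t 9.9 pos [ 0.5916 -0.1478  0.1106] rot [-1.7991e+02 -1.2000e-01  1.1420e+01] F [ 0.9  0.8 -2.3] op 0.0429
units [-0.989  4.358  0.137] roll -0.01
```

>>> arm_command(
  increments=[
    [[-0.3, 1.3, 0], 0],
    [[-0.6, 2.6, 0], 0],
    [[-0.8, 3.5, 0], 0],
    [[-0.95, 4.2, 0], 0],
    [[-1.0, 4.35, 0], 0],
  ],
)

```text
time: 10.4
ee_pos: [0.5882, -0.2615, 0.1101]
tcp_rot: [-179.9, -0.1, 11.3]
wrist_force: [0.2, 0.8, -2.1]
opening: 0.0431
```

>>> arm_command(
  increments=[
    [[0, 0, 0.5], 0],
    [[0, 0, 1.1], 0],
    [[0, 0, 1.7], 0],
    [[0, 0, 2.1], 0],
    [[0, 0, 2.2], 0],
  ],
)

```text
time: 10.9
ee_pos: [0.5874, -0.2604, 0.0528]
tcp_rot: [-179.8, 0.0, 11.4]
wrist_force: [0.2, -0.3, -1.8]
opening: 0.0433
```

```bash
python3 go.py .589 -.2595 .0513 11.5 f
```

```text
t 10.9 pos [ 0.5874 -0.2604  0.0528] rot [-1.7982e+02  5.0000e-02  1.1360e+01] F [ 0.2 -0.3 -1.8] op 0.0433
units [ 0.069 -0.022  0.059] roll -0.02
```

>>> arm_command(
  increments=[
    [[0, 0, 0.03], 0],
    [[0, 0, 0.06], 0],
  ],
)

```text
time: 11.1
ee_pos: [0.5876, -0.2602, 0.0514]
tcp_rot: [-179.8, 0.0, 11.4]
wrist_force: [0.2, -0.5, -1.5]
opening: 0.0435
```

>>> arm_command(
  increments=[
    [[0, 0, 0], 0],
    [[0, 0, 0], 0],
    [[0, 0, 0], 0],
    [[0, 0, 0], 0],
    [[0, 0, 0], 0],
  ],
  claw=-1,
)

```text
time: 11.6
ee_pos: [0.5876, -0.2602, 0.0517]
tcp_rot: [-179.8, 0.0, 11.4]
wrist_force: [-0.4, 0.9, -0.1]
opening: 0.0854
```

>>> arm_command(
  increments=[
    [[0, 0, -0.6], 0],
    [[0, 0, -1.8], 0],
    [[0, 0, -3], 0],
    [[0, 0, -3.8], 0],
    [[0, 0, -4.2], 0],
  ],
)

```text
time: 12.1
ee_pos: [0.5885, -0.2609, 0.1602]
tcp_rot: [-180.0, -0.2, 11.4]
wrist_force: [-0.9, -0.3, 0.1]
opening: 0.0853
```

```bash
python3 go.py .537 .045 .20 11.5 f
```

```text
t 12.1 pos [ 0.5885 -0.2609  0.1602] rot [-1.7996e+02 -1.6000e-01  1.1370e+01] F [-0.9 -0.3  0.1] op 0.0853
units [  0.399 -12.402  -1.581] roll -0.02
```

Now back over the rack with a look at both the disc and the mat.

>>> arm_command(
  increments=[
    [[0, -1, -0.3], 0],
    [[0.1, -2.8, -0.7], 0],
    [[0.2, -4.7, -1], 0],
    [[0.3, -6.6, -1.3], 0],
    [[0.4, -8.5, -1.6], 0],
  ],
)

```text
time: 12.6
ee_pos: [0.5555, -0.049, 0.2007]
tcp_rot: [-180.0, -0.2, 11.3]
wrist_force: [1.3, 0.4, 0.8]
opening: 0.0851
```

>>> arm_command(
  increments=[
    [[0, -1.4, 0], 0],
    [[0, -2.6, 0], 0],
    [[0, -3.5, 0], 0],
    [[0, -3.9, 0], 0],
    [[0, -3.9, 0], 0],
  ],
)

```text
time: 13.1
ee_pos: [0.5361, 0.0473, 0.2009]
tcp_rot: [-180.0, -0.2, 11.4]
wrist_force: [-0.1, 0.3, 1.4]
opening: 0.0854
```

```bash
python3 go.py .537 .0118 .12 11.5 f; python3 - <<'E'
from h import *
c=cam('wrist');cl=cloud(c);b=cl[...,2];h=c['hsv']
cv2.imwrite('pics/w3.png',c['frame'][:,:,::-1])
y=mask(c,(20,120,80),(32,255,255));w=(y>0)&(b>.026)&(b<.037)&(abs(cl[...,0]-.537)<.12)&(abs(cl[...,1]-.01)<.07);print('rack walls',cv2.minAreaRect(cl[w][:,:2].astype(np.float32)),w.sum())
uv=proj(c,[.536,.0118,.022])[0];print(uv)
s=(np.hypot(cl[...,0]-.536,cl[...,1]-.0118)<.031)&(h[...,1]<50)&(h[...,2]>100)&(b>.012)&(b<.032)
print('steel',circ(c,(s*255).astype(np.uint8),.022))
cc=cam('top');cv2.imwrite('pics/t3.png',cc['frame'][:,:,::-1])
E
```

```text
t 13.1 pos [0.5361 0.0473 0.2009] rot [-1.7996e+02 -1.5000e-01  1.1440e+01] F [-0.1  0.3  1.4] op 0.0854
units [-0.257  1.402  3.234] roll -0.01
rack walls ((0.5372154712677002, 0.01064784824848175), (0.1998799592256546, 0.07266022264957428), 11.812210083007812) 4286
[317.18810381 250.37265302]
steel (array([0.5363, 0.012 ]), array([0.0499, 0.0518]), array([0.5363, 0.012 , 0.0535]))
```

View pics/w3.png

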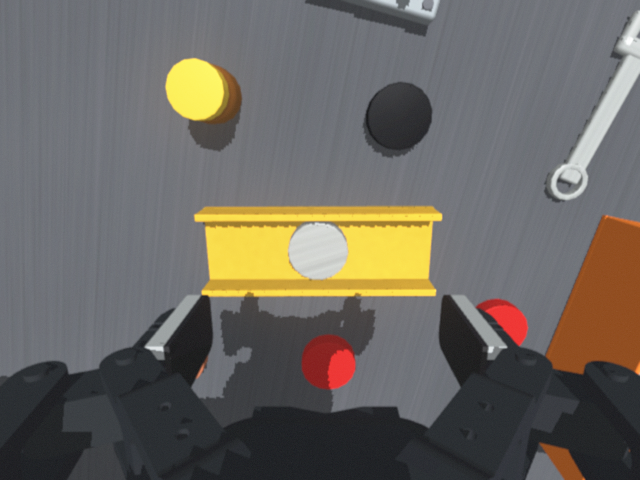

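View pics/t3.png

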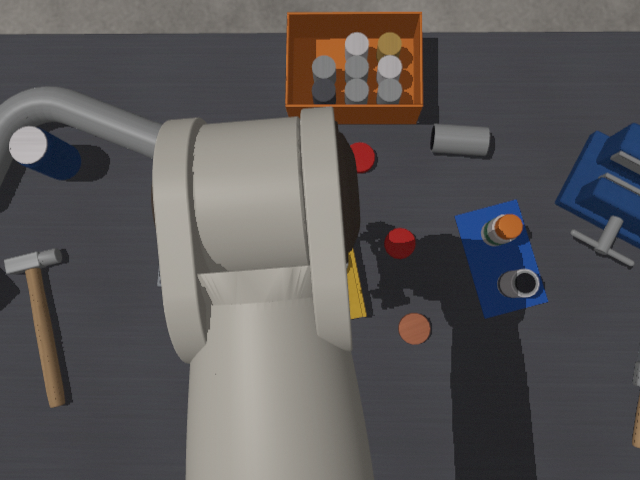

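>>> arm_command(
  increments=[
    [[-0.1, 0.6, 1], 0],
    [[-0.2, 1.2, 2.4], 0],
    [[-0.24, 1.4, 3.8], 0],
    [[-0.24, 1.4, 5], 0],
    [[-0.24, 1.4, 5.2], 0],
  ],
)

```text
time: 13.7
ee_pos: [0.5358, 0.009, 0.067]
tcp_rot: [-179.9, 0.2, 11.2]
wrist_force: [0.0, 0.5, 0.5]
opening: 0.0855
```

```bash
python3 go.py .5363 .0119 .018 11.6 f
```

```text
t 13.7 pos [0.5358 0.009  0.067 ] rot [-179.92    0.19   11.22] F [0.  0.5 0.5] op 0.0855
units [ 0.048 -0.106  1.958] roll -0.06
```

>>> arm_command(
  increments=[
    [[0.03, -0.1, 0.5], 0],
    [[0.03, -0.1, 1.1], 0],
    [[0.03, -0.1, 1.6], 0],
    [[0.03, -0.1, 1.85], 0],
    [[0.03, -0.1, 1.85], 0],
  ],
)

```text
time: 14.2
ee_pos: [0.5355, 0.0117, 0.0199]
tcp_rot: [-179.9, 0.3, 11.2]
wrist_force: [0.6, -0.1, -0.1]
opening: 0.0855
```

```bash
python3 go.py .5363 .0119 .018 11.6 f
```

```text
t 14.2 pos [0.5355 0.0117 0.0199] rot [-179.91    0.26   11.23] F [ 0.6 -0.1 -0.1] op 0.0855
units [0.034 0.    0.077] roll -0.06
```

>>> arm_command(
  increments=[
    [[0.03, 0, 0.06], -0.05],
    [[0.03, 0, 0.06], -0.05],
    [[0.03, 0, 0.06], -0.05],
    [[0.03, 0, 0.06], -0.05],
    [[0.03, 0, 0.06], -0.05],
  ],
  claw=0.4,
  force=50,
)

```text
time: 14.7
ee_pos: [0.5368, 0.012, 0.0194]
tcp_rot: [-179.9, 0.2, 11.5]
wrist_force: [0.2, 0.4, 5.5]
opening: 0.0499
```

>>> arm_command(
  increments=[
    [[0, 0, 0], 0],
  ],
)

```text
time: 14.8
ee_pos: [0.5369, 0.012, 0.0195]
tcp_rot: [-179.9, 0.2, 11.5]
wrist_force: [-0.2, 0.4, -3.0]
opening: 0.0499
```

>>> arm_command(
  increments=[
    [[0, 0, -0.2], 0],
    [[0, 0, -0.6], 0],
    [[0, 0, -1.4], 0],
    [[0, 0, -2.4], 0],
    [[0, 0, -3], 0],
  ],
)

```text
time: 15.3
ee_pos: [0.5376, 0.0119, 0.0969]
tcp_rot: [-179.9, 0.0, 11.5]
wrist_force: [-0.2, 0.1, -2.9]
opening: 0.0495
```

```bash
python3 go.py .54 .22 .15 -3 f; python3 - <<'E'
from h import *
c=cam('wrist')
cv2.imwrite('pics/w4.png',c['frame'][:,:,::-1])
E
```

```text
t 15.3 pos [0.5376 0.0119 0.0969] rot [-1.7994e+02  4.0000e-02  1.1540e+01] F [-0.2  0.1 -2.9] op 0.0495
units [ 1.755 -8.138 -2.115] roll 2.42
```

View pics/w4.png

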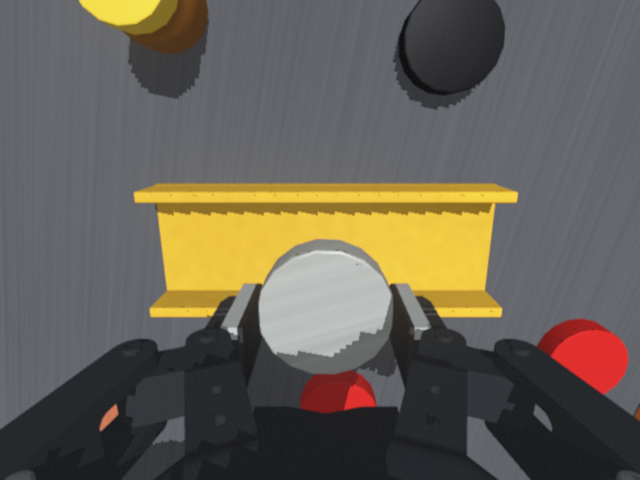

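```bash
cat > held.py <<'E'
from h import *
import sys
c=cam('wrist');R,p=pose();cl=cloud(c);b=cl[...,2];h=c['hsv']
zt=p[2]+float(sys.argv[1])
lo=sys.argv[2]
v,u=np.indices(b.shape)
if lo=='s': m=(h[...,1]<40)&(h[...,2]>105)
else: m=(h[...,0]<16)&(h[...,1]>70)
m&=(abs(b-zt)<.006)&(v>225)&(v<385)&(u>255)&(u<395)
m=cv2.morphologyEx((m*255).astype(np.uint8),cv2.MORPH_CLOSE,np.ones((5,5)))
k=cv2.convexHull(big(m))[:,0,:]
P=(ray(c,k,zt)-p)@R
# use circle LSQ on points with small tool y (upper edge, unshadowed) 
from scipy.optimize import least_squares
P2=P[:,:2]
f=least_squares(lambda q:np.hypot(*(P2-q[:2]).T)-q[2],[0,0,.026],loss='soft_l1',f_scale=.0005)
g=least_squares(lambda q:np.hypot(*(P2[P2[:,1]<0.005]-q[:2]).T)-.026,[0,0],loss='soft_l1',f_scale=.0005)
print('tool-frame centre',f.x.round(4),g.x.round(4), cv2.minEnclosingCircle(P2.astype(np.float32)))
print('y range',P2[:,1].min(),P2[:,1].max(),'x',P2[:,0].min(),P2[:,0].max())
d=c['frame'][:,:,::-1].copy();cv2.drawContours(d,[k.reshape(-1,1,2)],-1,(0,0,255),1);cv2.imwrite('pics/held_%s.png'%sys.argv[3],d)
E
python3 held.py .0025 s a
```

```text
tool-frame centre [-0.0007  0.      0.0262] [-0.0005 -0.0006] ((-0.0011730942642316222, -0.00010897640459006652), 0.02709835208952427)
y range -0.02700481897624456 0.025740753418106138 x -0.02608229626469486 0.02451029995465235
```

View pics/held_a.png

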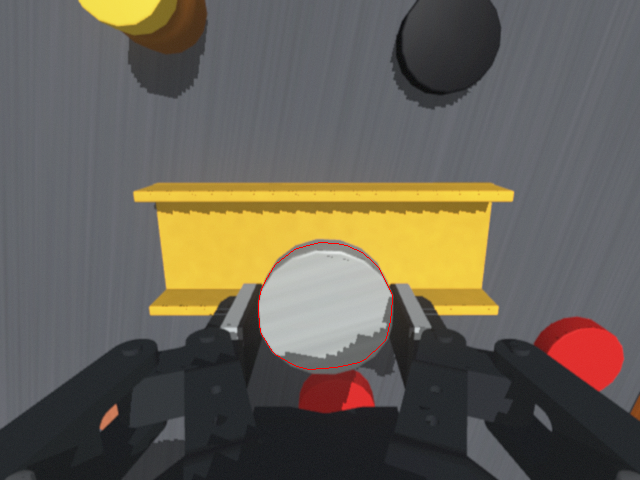

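```bash
python3 go.py .54 .196 .16 -3 f
```

```text
t 15.4 pos [0.5383 0.012  0.0971] rot [-1.7996e+02 -7.0000e-02  1.1540e+01] F [ 0.6 -0.5 -3. ] op 0.0502
units [ 1.54  -7.201 -2.508] roll 2.42
```

>>> arm_command(
  increments=[
    [[0.2, -0.6, -0.5], 0.3],
    [[0.5, -2, -1.2], 0.9],
    [[0.9, -3.7, -1.8], 1.5],
    [[1.2, -5.4, -2.3], 2.1],
    [[1.5, -6.8, -2.5], 2.42],
  ],
)

```text
time: 15.9
ee_pos: [0.5409, 0.188, 0.1601]
tcp_rot: [-179.9, -0.1, -3.1]
wrist_force: [0.4, -0.6, -2.9]
opening: 0.0495
```

>>> arm_command(
  increments=[
    [[0, -0.3, 0], 0],
    [[0, -0.4, 0], 0],
    [[0, -0.4, 0], 0],
  ],
)

```text
time: 16.2
ee_pos: [0.5411, 0.1975, 0.1589]
tcp_rot: [-180.0, 0.0, -3.1]
wrist_force: [-1.3, -0.3, -2.1]
opening: 0.0499
```

```bash
python3 go.py .54 .2563 .16 -3 f; python3 - <<'E'
from h import *
c=cam('wrist')
cv2.imwrite('pics/w5.png',c['frame'][:,:,::-1])
E
```

```text
t 16.2 pos [0.5411 0.1975 0.1589] rot [-179.98    0.     -3.07] F [-1.3 -0.3 -2.1] op 0.0499
units [-0.169 -2.348 -0.041] roll -0.01
```

View pics/w5.png

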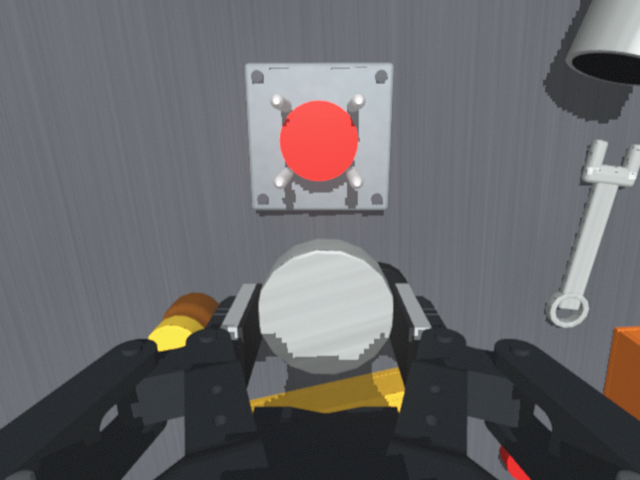

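```bash
python3 - <<'E'
from h import *
c=cam('wrist');cl=cloud(c);b=cl[...,2];h=c['hsv'];R,p=pose()
m=(h[...,2]>215)&(h[...,1]<40);
pts=[]
for u,v in((277,99),(359,99),(281,181),(357,181)):
    s=np.zeros(m.shape,bool);s[v-9:v+9,u-9:u+9]=1;s&=(b>.062)&(b<.082)
    q=cl[s];print(s.sum(),q.mean(0).round(4) if len(q) else None,np.argwhere(s).mean(0)[::-1] if len(q) else None)
    if len(q):pts.append(np.argwhere(s).mean(0)[::-1])
if len(pts)==4:
    P=ray(c,pts,.068);print(P.round(4),'centre',P.mean(0)); e=(P[1]-P[0]+P[3]-P[2]);print('yaw',np.degrees(np.arctan2(e[1],e[0])))
w=(b>.012)&(b<.024)&(abs(cl[...,0]-.54)<.075)&(abs(cl[...,1]-.256)<.07)&(np.indices(b.shape)[0]<225)
print('base',cv2.minAreaRect(ray(c,np.argwhere(w)[:,::-1],.018)[:,:2].astype(np.float32)))
r=mask(c,(0,150,120),(6,255,255),(260,80,380,200))
print('z foll',np.median(b[r>0]),circ(c,r,.047))
d=cv2.resize(c['frame'][60:215,240:400,::-1],None,fx=4,fy=4);cv2.imwrite('pics/f5.png',d)
E
```

```text
176 [0.5188 0.2792 0.0687] [277.09659091 100.58522727]
173 [0.5631 0.2768 0.069 ] [357.46820809 100.46242775]
155 [0.5164 0.2348 0.0687] [279.80645161 181.11612903]
156 [0.5607 0.2326 0.0687] [355.75641026 180.75      ]
[[0.5187 0.2792 0.068 ]
 [0.5631 0.2768 0.068 ]
 [0.5163 0.2347 0.068 ]
 [0.5607 0.2325 0.068 ]] centre [0.5397296  0.25582659 0.068     ]
yaw -2.968784212860838
base ((0.5397433638572693, 0.2557293176651001), (0.09909775108098984, 0.09928179532289505), 86.979248046875)
z foll 0.04616185093477551 (array([0.5397, 0.2556]), array([0.0475, 0.0476]), array([0.5397, 0.2558, 0.0489]))
```

View pics/f5.png

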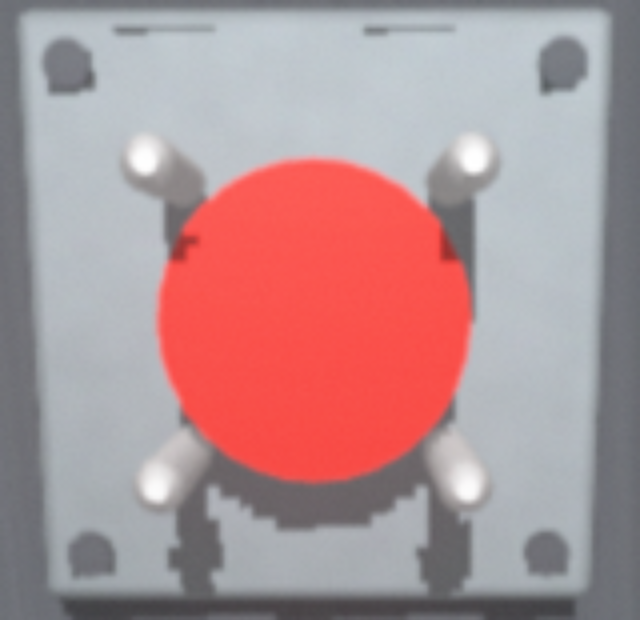

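>>> arm_command(
  increments=[
    [[0, -0.6, 0], 0],
    [[-0.1, -1.4, 0.5], 0],
    [[-0.1, -2.1, 1.2], 0],
    [[-0.1, -2.3, 2], 0],
    [[-0.1, -2.35, 2.5], 0],
  ],
)

```text
time: 16.8
ee_pos: [0.5416, 0.2559, 0.0951]
tcp_rot: [180.0, 0.1, -3.1]
wrist_force: [-0.2, -0.2, -2.6]
opening: 0.0499
```

>>> arm_command(
  increments=[
    [[0, 0, 0], 0],
    [[0, 0, 0], 0],
  ],
)

```text
time: 17.0
ee_pos: [0.5417, 0.2554, 0.0953]
tcp_rot: [180.0, 0.1, -3.2]
wrist_force: [-0.6, 0.4, -1.7]
opening: 0.0496
```

```bash
python3 go.py .5401 .256 .06 -3 f
```

```text
t 17.0 pos [0.5417 0.2554 0.0953] rot [ 1.7998e+02  8.0000e-02 -3.1800e+00] F [-0.6  0.4 -1.7] op 0.0496
units [-0.061 -0.02   1.412] roll -0.03
```

>>> arm_command(
  increments=[
    [[-0.06, -0.02, 0.2], 0],
    [[-0.06, -0.02, 0.4], 0],
    [[-0.06, -0.02, 0.4], 0],
    [[-0.06, -0.02, 0.4], 0],
  ],
)

```text
time: 17.4
ee_pos: [0.5402, 0.2559, 0.0854]
tcp_rot: [180.0, 0.1, -3.2]
wrist_force: [-0.7, 0.3, -2.4]
opening: 0.0498
```

```bash
python3 go.py .5401 .256 .06 -3 f; python3 - <<'E'
from h import *
c=cam('wrist')
cv2.imwrite('pics/w6.png',c['frame'][150:,120:520,::-1])
c=cam('scene')
cv2.imwrite('pics/s6.png',cv2.resize(c['frame'][240:400,380:560,::-1],None,fx=4,fy=4))
E
```

```text
t 17.4 pos [0.5402 0.2559 0.0854] rot [ 1.7999e+02  7.0000e-02 -3.1900e+00] F [-0.7  0.3 -2.4] op 0.0498
units [-0.003 -0.004  1.016] roll -0.03
```

View pics/w6.png

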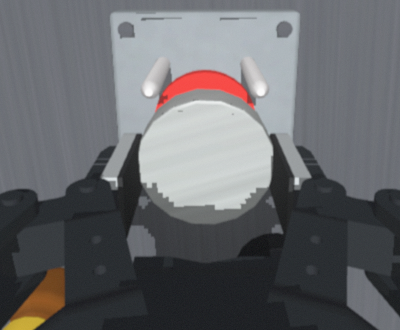

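View pics/s6.png

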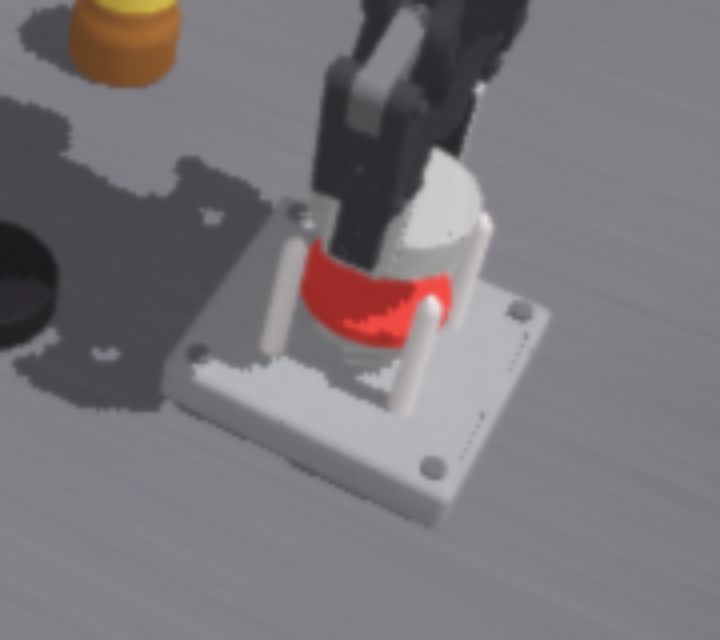

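>>> arm_command(
  increments=[
    [[0, 0, 0.12], 0],
    [[0, 0, 0.24], 0],
    [[0, 0, 0.36], 0],
    [[0, 0, 0.48], 0],
    [[0, 0, 0.6], 0],
  ],
)

```text
time: 18.0
ee_pos: [0.5402, 0.256, 0.0702]
tcp_rot: [180.0, 0.1, -3.2]
wrist_force: [-0.7, -0.1, -2.6]
opening: 0.0501
```

```bash
python3 go.py .5401 .256 .06 -3 f
```

```text
t 18.0 pos [0.5402 0.256  0.0702] rot [ 1.7999e+02  7.0000e-02 -3.1800e+00] F [-0.7 -0.1 -2.6] op 0.0501
units [-0.004 -0.     0.407] roll -0.03
```

>>> arm_command(
  increments=[
    [[0, 0, 0.1], 0],
    [[0, 0, 0.2], 0],
    [[0, 0, 0.28], 0],
    [[0, 0, 0.36], 0],
  ],
)

```text
time: 18.4
ee_pos: [0.5402, 0.256, 0.061]
tcp_rot: [180.0, 0.1, -3.2]
wrist_force: [1.1, -0.4, -1.4]
opening: 0.0498
```

>>> arm_command(
  increments=[
    [[0, 0, 0.03], 0],
    [[0, 0, 0.06], 0],
  ],
)

```text
time: 18.6
ee_pos: [0.5402, 0.256, 0.0595]
tcp_rot: [180.0, 0.1, -3.2]
wrist_force: [1.2, 0.1, -3.3]
opening: 0.0496
```

>>> arm_command(
  increments=[
    [[0, 0, 0.03], 0],
    [[0, 0, 0.06], 0],
  ],
)

```text
time: 18.8
ee_pos: [0.5403, 0.256, 0.0585]
tcp_rot: [180.0, 0.0, -3.2]
wrist_force: [-2.6, -1.8, 6.2]
opening: 0.0496
```

```bash
python3 go.py .5401 .256 .06 -3 f; python3 - <<'E'
from h import *
c=cam('scene')
cv2.imwrite('pics/s7.png',cv2.resize(c['frame'][240:400,380:560,::-1],None,fx=4,fy=4))
E
```

```text
t 18.8 pos [0.5403 0.256  0.0585] rot [ 1.80e+02  4.00e-02 -3.18e+00] F [-2.6 -1.8  6.2] op 0.0496
units [-0.009  0.002 -0.06 ] roll -0.03
```

View pics/s7.png

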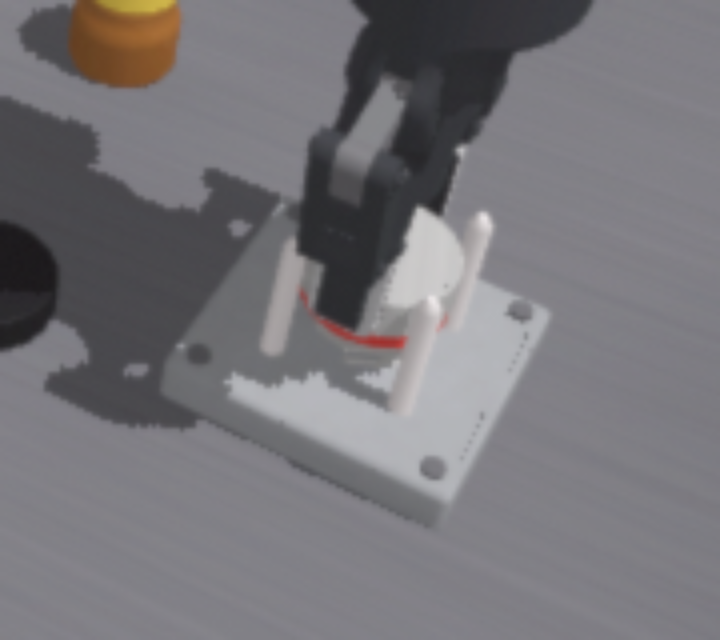

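>>> arm_command(
  increments=[
    [[0, 0, 0], 0],
    [[0, 0, 0], 0],
    [[0, 0, 0], 0],
    [[0, 0, 0], 0],
    [[0, 0, 0], 0],
  ],
  claw=-1,
)

```text
time: 19.35
ee_pos: [0.5403, 0.256, 0.0585]
tcp_rot: [-180.0, 0.0, -3.2]
wrist_force: [-0.5, 0.1, 0.6]
opening: 0.0855
```

>>> arm_command(
  increments=[
    [[0, 0, -0.4], 0],
    [[0, 0, -1.2], 0],
    [[0, 0, -2.4], 0],
    [[0, 0, -3.6], 0],
    [[0, 0, -4.2], 0],
  ],
)

```text
time: 19.85
ee_pos: [0.5411, 0.2564, 0.1671]
tcp_rot: [-179.9, -0.2, -3.2]
wrist_force: [1.0, 0.3, 0.6]
opening: 0.0855
```

```bash
python3 go.py .4275 -.085 .2 -3 f;  python3 - <<'E'
from h import *
c=cam('scene')
cv2.imwrite('pics/s8.png',cv2.resize(c['frame'][240:400,380:560,::-1],None,fx=4,fy=4))
E
```

```text
t 19.85 pos [0.5411 0.2564 0.1671] rot [-1.7989e+02 -1.6000e-01 -3.1800e+00] F [1.  0.3 0.6] op 0.0855
units [-3.777 13.884 -1.351] roll -0.03
```

View pics/s8.png

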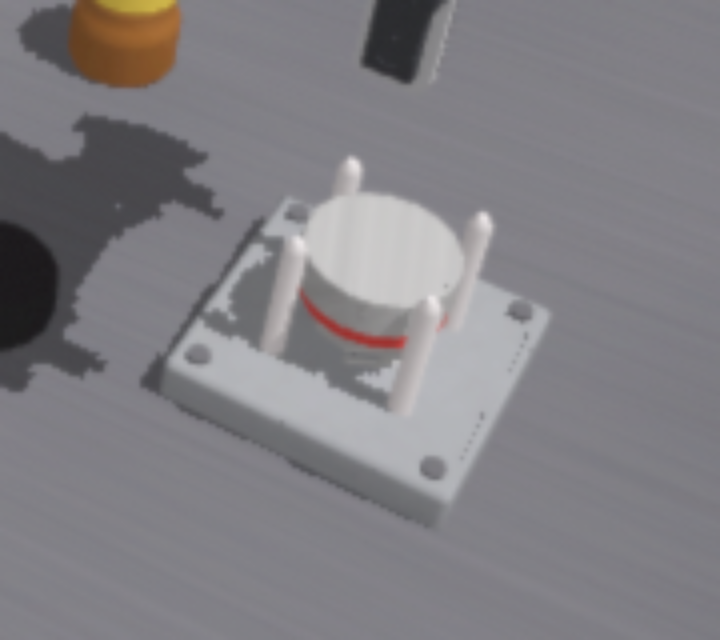

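>>> arm_command(
  increments=[
    [[-0.3, 1, -0.4], 0],
    [[-0.8, 2.8, -0.9], 0],
    [[-1.3, 4.7, -1.2], 0],
    [[-1.8, 6.6, -1.35], 0],
    [[-2.3, 8.5, -1.35], 0],
  ],
)

```text
time: 20.4
ee_pos: [0.4713, 0.0461, 0.2011]
tcp_rot: [-179.8, -0.3, -3.1]
wrist_force: [0.5, -0.8, -0.5]
opening: 0.0851
```

>>> arm_command(
  increments=[
    [[-0.4, 1.9, 0], 0],
    [[-0.8, 3.6, 0], 0],
    [[-1.2, 4.8, 0], 0],
    [[-1.4, 5.4, 0], 0],
    [[-1.45, 5.5, 0], 0],
  ],
)

```text
time: 20.9
ee_pos: [0.4268, -0.0907, 0.1999]
tcp_rot: [-179.9, -0.2, -3.3]
wrist_force: [-0.4, -0.0, -0.3]
opening: 0.0853
```

```bash
python3 go.py .4275 -.122 .05 -3 f;  python3 - <<'E'
from h import *
c=cam('wrist');cl=cloud(c);h=c['hsv']
cv2.imwrite('pics/w9.png',c['frame'][:,:,::-1])
s=(np.hypot(cl[...,0]-.428,cl[...,1]+.122)<.034)&(h[...,0]<16)&(h[...,1]>70)
print(circ(c,(s*255).astype(np.uint8),.016),np.median(cl[s],axis=0))
c=cam('top');print(circ(c,mask(c,(3,80,60),(14,220,255),(390,305,440,350)),.016))
E
```

```text
t 20.9 pos [ 0.4268 -0.0907  0.1999] rot [-179.85   -0.22   -3.3 ] F [-0.4 -0.  -0.3] op 0.0853
units [0.076 1.265 5.991] roll -0.05
(array([ 0.4267, -0.1232]), array([0.0509, 0.054 ]), array([ 0.427 , -0.1231,  0.0546])) [ 0.42675057 -0.12241921  0.01710102]Traceback (most recent call last):
  File "<stdin>", line 6, in <module>
  File "h.py", line 28, in circ
    k=big(m);P=ray(c,k,z)[:,:2].astype(np.float32);e=cv2.fitEllipse(P.reshape(-1,1,2));(x,y),r=cv2.minEnclosingCircle(P)
  File "h.py", line 26, in big
    cs,_=cv2.findContours(m,cv2.RETR_EXTERNAL,cv2.CHAIN_APPROX_NONE);return max(cs,key=cv2.contourArea)[:,0,:]
                                                                            ~~~^^^^^^^^^^^^^^^^^^^^^^^^
ValueError: max() iterable argument is empty
```

View pics/w9.png

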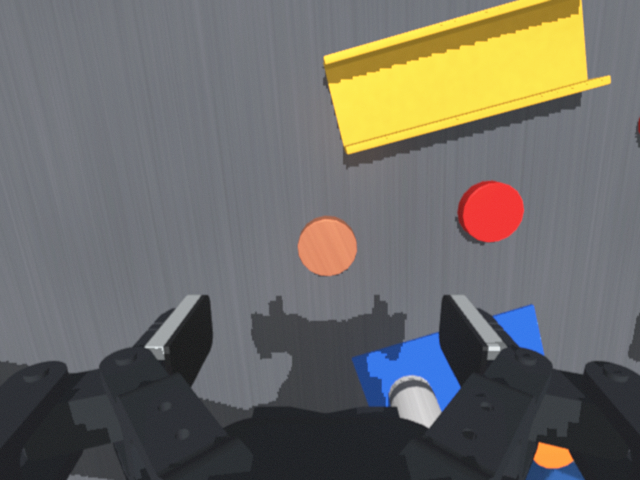

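>>> arm_command(
  increments=[
    [[0.05, 0.5, 1], 0],
    [[0.06, 1.0, 2.6], 0],
    [[0.06, 1.25, 4.2], 0],
    [[0.06, 1.3, 5.6], 0],
    [[0.06, 1.3, 6.1], 0],
  ],
)

```text
time: 21.5
ee_pos: [0.4261, -0.1201, 0.0437]
tcp_rot: [-179.8, 0.1, -3.1]
wrist_force: [-0.2, 1.0, 0.4]
opening: 0.0855
```

```bash
python3 go.py .4272 -.123 .0135 -3 f
```

```text
t 21.5 pos [ 0.4261 -0.1201  0.0437] rot [-1.7975e+02  6.0000e-02 -3.1500e+00] F [-0.2  1.   0.4] op 0.0855
units [0.051 0.12  1.209] roll -0.02
```

>>> arm_command(
  increments=[
    [[0.05, 0.12, 0.4], 0],
    [[0.05, 0.12, 0.8], 0],
    [[0.05, 0.12, 1.1], 0],
    [[0.05, 0.12, 1.15], 0],
    [[0.05, 0.12, 1.15], 0],
  ],
)

```text
time: 22.0
ee_pos: [0.4276, -0.123, 0.0155]
tcp_rot: [-179.8, 0.0, -3.1]
wrist_force: [0.1, 0.8, 0.9]
opening: 0.0852
```

```bash
python3 go.py .4272 -.123 .0135 -3 f
```

```text
t 22.0 pos [ 0.4276 -0.123   0.0155] rot [-1.7977e+02  1.0000e-02 -3.1400e+00] F [0.1 0.8 0.9] op 0.0852
units [-0.016 -0.001  0.08 ] roll -0.02
```

>>> arm_command(
  increments=[
    [[-0.01, 0, 0.07], 0],
    [[-0.01, 0, 0.07], 0],
    [[-0.01, 0, 0.07], 0],
    [[-0.01, 0, 0.07], 0],
    [[-0.01, 0, 0.07], 0],
  ],
  claw=0.4,
)

```text
time: 22.5
ee_pos: [0.4275, -0.1231, 0.0146]
tcp_rot: [-179.8, -0.0, -3.1]
wrist_force: [-2.0, 0.5, 5.5]
opening: 0.0499
```

>>> arm_command(
  increments=[
    [[0, 0, 0], 0],
  ],
)

```text
time: 22.6
ee_pos: [0.4275, -0.1231, 0.0148]
tcp_rot: [-179.8, -0.0, -3.1]
wrist_force: [-0.3, 0.1, -3.7]
opening: 0.0498
```

>>> arm_command(
  increments=[
    [[0, 0, -0.2], 0],
    [[0, 0, -0.8], 0],
    [[0, 0, -1.8], 0],
    [[0, 0, -3.2], 0],
    [[0, 0, -4], 0],
  ],
)

```text
time: 23.1
ee_pos: [0.4279, -0.1237, 0.1173]
tcp_rot: [-179.8, -0.1, -3.2]
wrist_force: [0.3, -0.5, -3.5]
opening: 0.0502
```

```bash
python3 go.py .54 .196 .16 -3 f; python3 held.py .0025 c b
```

```text
t 23.1 pos [ 0.4279 -0.1237  0.1173] rot [-1.798e+02 -1.500e-01 -3.150e+00] F [ 0.3 -0.5 -3.5] op 0.0502
units [  3.779 -13.02   -1.652] roll -0.03
tool-frame centre [-0.0013 -0.0012  0.0253] [-0.0012 -0.0005] ((-0.0014160870341584086, -0.0012817038223147392), 0.025730134919285774)
y range -0.02666666457940225 0.024226517740440753 x -0.02620193219519645 0.02344203092851348
```

View pics/held_b.png

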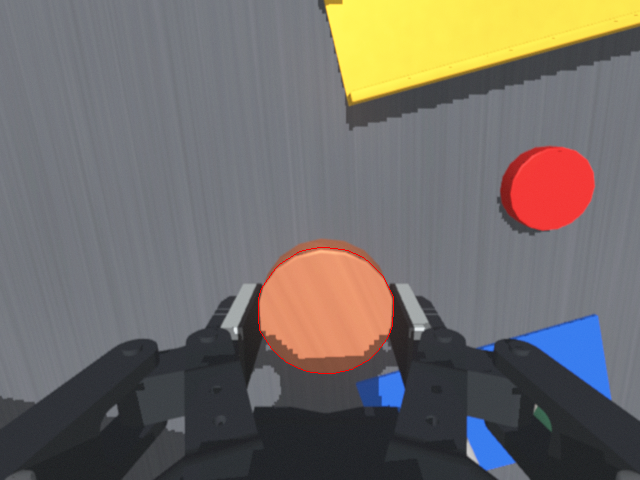

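>>> arm_command(
  increments=[
    [[0.2, -0.6, -0.3], 0],
    [[0.6, -2, -0.6], 0],
    [[1.1, -3.8, -0.6], 0],
    [[1.7, -5.7, -0.6], 0],
    [[2.2, -7.6, -0.6], 0],
  ],
)

```text
time: 23.65
ee_pos: [0.4945, 0.0644, 0.1351]
tcp_rot: [-179.9, -0.3, -3.2]
wrist_force: [0.9, -0.3, -2.4]
opening: 0.0498
```

```bash
python3 go.py .5402 .256 .12 -3 f
```

```text
t 23.65 pos [0.4945 0.0644 0.1351] rot [-179.86   -0.33   -3.19] F [ 0.9 -0.3 -2.4] op 0.0498
units [ 1.397 -7.752  0.63 ] roll -0.03
```

>>> arm_command(
  increments=[
    [[0.3, -1.9, 0], 0],
    [[0.7, -3.8, 0], 0],
    [[1.1, -5.6, 0], 0],
    [[1.35, -7, 0.1], 0],
    [[1.4, -7.6, 0.2], 0],
  ],
)

```text
time: 24.15
ee_pos: [0.5399, 0.255, 0.1291]
tcp_rot: [-179.9, -0.3, -3.0]
wrist_force: [-0.4, -0.3, -3.0]
opening: 0.0499
```

```bash
python3 go.py .5402 .256 .10 -3 f
```

```text
t 24.15 pos [0.5399 0.255  0.1291] rot [-179.87   -0.26   -3.05] F [-0.4 -0.3 -3. ] op 0.0499
units [ 0.003 -0.037  1.165] roll -0.01
```

```bash
python3 go.py .5402 .256 .10 -3 f
```

```text
t 24.15 pos [0.5399 0.255  0.1291] rot [-179.87   -0.26   -3.05] F [-0.4 -0.3 -3. ] op 0.0499
units [ 0.003 -0.037  1.165] roll -0.01
```

>>> arm_command(
  increments=[
    [[0, -0.04, 0.3], 0],
    [[0, -0.04, 0.7], 0],
    [[0, -0.04, 1.1], 0],
    [[0, -0.04, 1.15], 0],
    [[0, -0.04, 1.15], 0],
  ],
)

```text
time: 24.65
ee_pos: [0.5399, 0.255, 0.1]
tcp_rot: [-179.9, -0.2, -3.1]
wrist_force: [-0.6, -0.2, -3.0]
opening: 0.0498
```

```bash
python3 go.py .5402 .256 .088 -3 f
```

```text
t 24.65 pos [0.5399 0.255  0.1   ] rot [-179.89   -0.23   -3.12] F [-0.6 -0.2 -3. ] op 0.0498
units [ 0.007 -0.041  0.482] roll -0.02
```

>>> arm_command(
  increments=[
    [[0.01, -0.06, 0.2], 0],
    [[0.01, -0.06, 0.4], 0],
    [[0.01, -0.06, 0.4], 0],
    [[0.01, -0.06, 0.4], 0],
  ],
)

```text
time: 25.05
ee_pos: [0.5402, 0.2564, 0.09]
tcp_rot: [-179.9, -0.2, -3.1]
wrist_force: [0.3, 0.1, -3.0]
opening: 0.0496
```

```bash
python3 go.py .5402 .256 .0765 -3 f; python3 - <<'E'
from h import *
c=cam('wrist')
cv2.imwrite('pics/w10.png',c['frame'][150:,120:520,::-1])
c=cam('scene')
cv2.imwrite('pics/s10.png',cv2.resize(c['frame'][240:400,380:560,::-1],None,fx=4,fy=4))
E
```

```text
t 25.05 pos [0.5402 0.2564 0.09  ] rot [-179.9    -0.21   -3.12] F [ 0.3  0.1 -3. ] op 0.0496
units [-0.002  0.018  0.538] roll -0.02
```

View pics/w10.png

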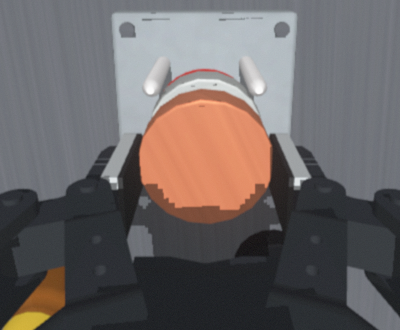

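View pics/s10.png

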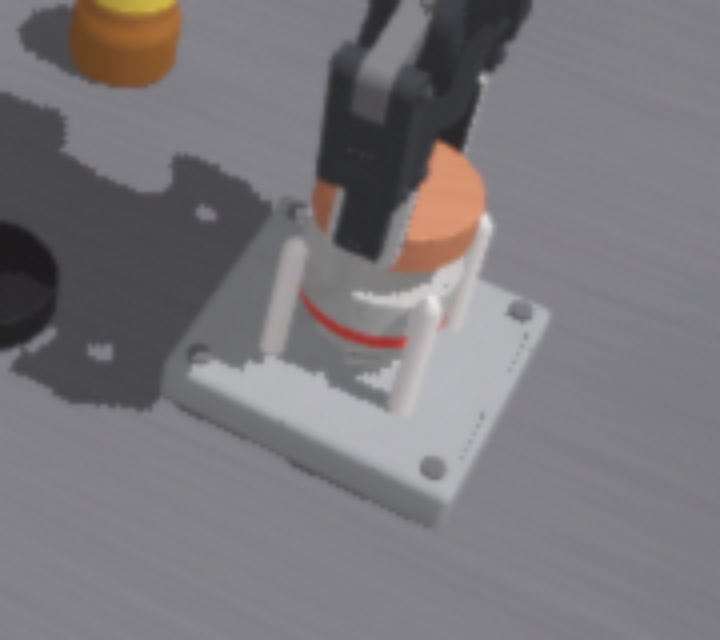

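>>> arm_command(
  increments=[
    [[0, 0.01, 0.1], 0],
    [[0, 0.01, 0.2], 0],
    [[0, 0.01, 0.3], 0],
    [[0, 0.01, 0.4], 0],
    [[0, 0.01, 0.5], 0],
  ],
)

```text
time: 25.65
ee_pos: [0.5404, 0.2563, 0.0774]
tcp_rot: [-179.9, -0.2, -3.1]
wrist_force: [0.6, -0.3, -2.9]
opening: 0.0495
```

>>> arm_command(
  increments=[
    [[0, 0, 0.03], 0],
    [[0, 0, 0.06], 0],
    [[0, 0, 0.06], 0],
  ],
)

```text
time: 25.95
ee_pos: [0.5404, 0.2563, 0.0759]
tcp_rot: [-179.9, -0.2, -3.1]
wrist_force: [-0.6, 1.2, -1.8]
opening: 0.0495
```

>>> arm_command(
  increments=[
    [[0, 0, 0.03], 0],
    [[0, 0, 0.06], 0],
    [[0, 0, 0.06], 0],
  ],
)

```text
time: 26.25
ee_pos: [0.5405, 0.2564, 0.0754]
tcp_rot: [-179.9, -0.3, -3.1]
wrist_force: [-3.6, -2.0, 4.5]
opening: 0.0497
```

>>> arm_command(
  increments=[
    [[0, 0, 0], 0],
    [[0, 0, 0], 0],
    [[0, 0, 0], 0],
    [[0, 0, 0], 0],
    [[0, 0, 0], 0],
  ],
  claw=-1,
)

```text
time: 26.75
ee_pos: [0.5405, 0.2564, 0.0754]
tcp_rot: [-179.9, -0.3, -3.1]
wrist_force: [0.3, -0.0, -0.5]
opening: 0.0856
```

>>> arm_command(
  increments=[
    [[0, 0, -0.4], 0],
    [[0, 0, -1], 0],
    [[0, 0, -1.6], 0],
    [[0, 0, -2], 0],
    [[0, 0, -2], 0],
  ],
)

```text
time: 27.25
ee_pos: [0.5412, 0.2567, 0.128]
tcp_rot: [-179.8, -0.5, -3.1]
wrist_force: [0.5, 0.2, -0.2]
opening: 0.0856
```

```bash
python3 go.py .54 .256 .12 -3 f; python3 - <<'E'
from h import *
c=cam('scene')
cv2.imwrite('pics/s11.png',cv2.resize(c['frame'][240:400,380:560,::-1],None,fx=4,fy=4))
E
```

```text
t 27.25 pos [0.5412 0.2567 0.128 ] rot [-179.76   -0.46   -3.12] F [ 0.5  0.2 -0.2] op 0.0856
units [-0.048  0.033  0.32 ] roll -0.02
```

View pics/s11.png

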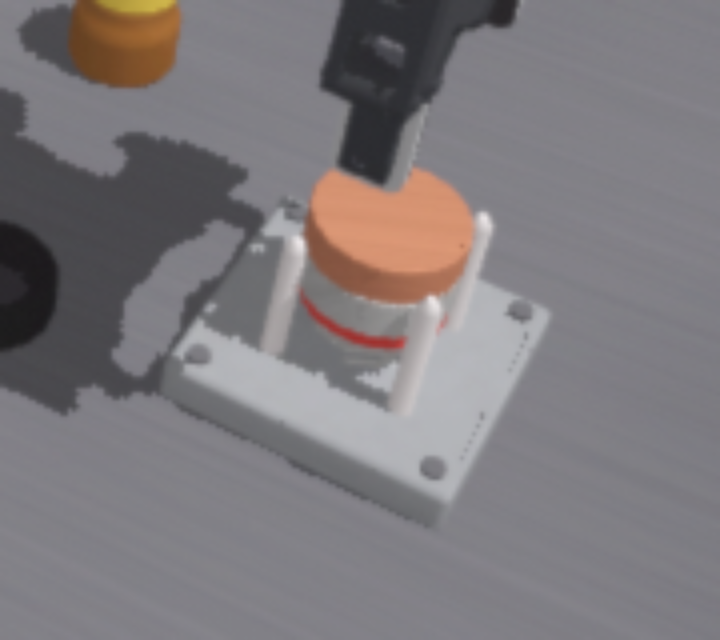

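>>> arm_command(
  increments=[
    [[-0.05, 0.03, 0], 0],
    [[-0.05, 0.03, 0], 0],
    [[-0.05, 0.03, 0], 0],
    [[-0.05, 0.03, 0], 0],
    [[-0.05, 0.03, 0], 0],
  ],
  claw=1,
  force=40,
)

```text
time: 27.8
ee_pos: [0.5394, 0.2558, 0.1263]
tcp_rot: [-179.8, -0.4, -3.1]
wrist_force: [0.7, -0.9, 0.1]
opening: 0.012
```

>>> arm_command(
  increments=[
    [[0, 0, 0], 0],
    [[0, 0, 0.5], 0],
    [[0, 0, 0.9], 0],
    [[0, 0, 1.3], 0],
  ],
)

```text
time: 28.2
ee_pos: [0.5392, 0.2557, 0.0923]
tcp_rot: [-179.8, -0.3, -3.1]
wrist_force: [0.5, -0.3, 0.0]
opening: 0.0
```

```bash
python3 go.py .5397 .2558 .088 -3 f
```

```text
t 28.2 pos [0.5392 0.2557 0.0923] rot [-179.85   -0.3    -3.12] F [ 0.5 -0.3  0. ] op 0.0
units [ 0.017 -0.003  0.171] roll -0.02
```

>>> arm_command(
  increments=[
    [[0.02, 0, 0.06], 0],
    [[0.02, 0, 0.12], 0],
    [[0.02, 0, 0.18], 0],
    [[0.02, 0, 0.22], 0],
  ],
)

```text
time: 28.6
ee_pos: [0.54, 0.2558, 0.0876]
tcp_rot: [-179.8, -0.3, -3.1]
wrist_force: [-2.5, -1.8, 7.3]
opening: -0.0002
```

>>> arm_command(
  increments=[
    [[0, 0, 0.08], 0],
    [[0, 0, 0.16], 0],
    [[0, 0, 0.24], 0],
    [[0, 0, 0.32], 0],
    [[0, 0, 0.38], 0],
  ],
)

```text
time: 29.1
ee_pos: [0.54, 0.2558, 0.0793]
tcp_rot: [-179.8, -0.4, -3.1]
wrist_force: [-3.7, -1.7, 6.9]
opening: 0.0001
```

>>> arm_command(
  increments=[
    [[0, 0, 0.02], 0],
    [[0, 0, 0.02], 0],
  ],
)

```text
time: 29.3
ee_pos: [0.5403, 0.2559, 0.0793]
tcp_rot: [-179.8, -0.4, -3.1]
wrist_force: [-0.8, 0.3, -0.6]
opening: -0.0001
```

```bash
python3 go.py .5397 .2558 .078 -3 f; python3 - <<'E'
from h import *
c=cam('scene')
cv2.imwrite('pics/s12.png',cv2.resize(c['frame'][240:400,380:560,::-1],None,fx=4,fy=4))
E
```

```text
t 29.3 pos [0.5403 0.2559 0.0793] rot [-179.78   -0.43   -3.12] F [-0.8  0.3 -0.6] op -0.0001
units [-0.024  0.006  0.05 ] roll -0.02
```

View pics/s12.png

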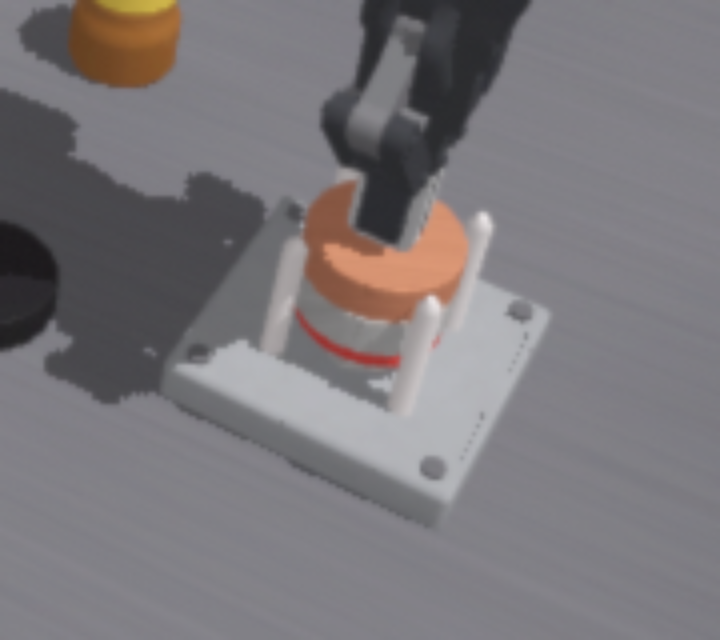

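>>> arm_command(
  increments=[
    [[0, 0, 0.04], 0],
    [[0, 0, 0.08], 0],
    [[0, 0, 0.12], 0],
    [[0, 0, 0.12], 0],
  ],
)

```text
time: 29.75
ee_pos: [0.5404, 0.256, 0.0769]
tcp_rot: [-179.8, -0.5, -3.1]
wrist_force: [-1.7, -1.1, 5.8]
opening: 0.0
```

>>> arm_command(
  increments=[
    [[0, 0, -0.4], 0],
    [[0, 0, -1.2], 0],
    [[0, 0, -2.4], 0],
    [[0, 0, -3.5], 0],
    [[0, 0, -4], 0],
  ],
)

```text
time: 30.25
ee_pos: [0.5403, 0.256, 0.1802]
tcp_rot: [-179.7, -0.6, -3.1]
wrist_force: [0.3, 0.5, 0.3]
opening: 0.0002
```

```bash
python3 go.py .54 .205 .18 -3 f; python3 - <<'E'
from h import *
c=cam('scene');cl=cloud(c);h=c['hsv']
cv2.imwrite('pics/s13.png',cv2.resize(c['frame'][240:400,380:560,::-1],None,fx=4,fy=4))
s=(np.hypot(cl[...,0]-.54,cl[...,1]-.256)<.018)&(h[...,0]<16)&(h[...,1]>70);print(np.median(cl[s],axis=0),s.sum())
s=(np.hypot(cl[...,0]-.54,cl[...,1]-.256)<.04)&(cl[...,2]>.05)&(h[...,1]<40);print(np.percentile(cl[s][:,2],[90,95,99]))
E
```

```text
t 30.25 pos [0.5403 0.256  0.1802] rot [-179.66   -0.65   -3.12] F [0.3 0.5 0.3] op 0.0002
units [ 0.098  2.036 -0.003] roll -0.02
[0.54024377 0.25591982 0.06548755] 428
[0.3983033  0.40396584 0.4122449 ]
```

View pics/s13.png

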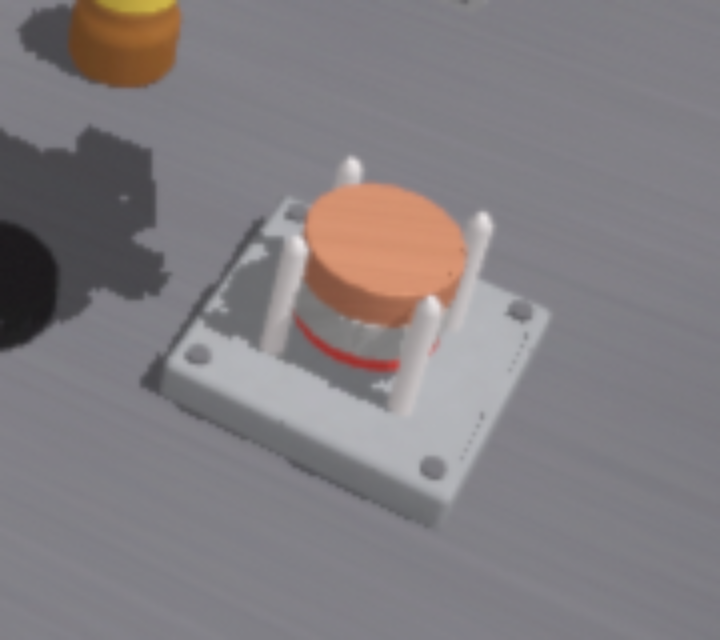

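```bash
python3 go.py .5876 -.2602 .165 11.4 f
```

```text
t 30.3 pos [0.5406 0.2561 0.181 ] rot [-179.63   -0.71   -3.12] F [-1.2 -0.6  1.8] op -0.0001
units [ 2.994 20.521  0.547] roll -2.42
```

>>> arm_command(
  increments=[
    [[0.1, 1, 0], -0.3],
    [[0.4, 2.8, 0], -0.9],
    [[0.7, 4.7, 0], -1.5],
    [[0.9, 6.6, 0], -2.1],
    [[1.2, 8.5, 0], -2.42],
  ],
  claw=-1,
)

```text
time: 30.8
ee_pos: [0.5584, 0.0405, 0.179]
tcp_rot: [-179.8, -0.7, 11.6]
wrist_force: [1.3, 0.9, -0.2]
opening: 0.0719
```

```bash
python3 go.py .5876 -.2602 .165 11.4 f
```

```text
t 30.8 pos [0.5584 0.0405 0.179 ] rot [-179.81   -0.71   11.57] F [ 1.3  0.9 -0.2] op 0.0719
units [-1.276 12.021  0.503] roll 0.03
```

>>> arm_command(
  increments=[
    [[-0.2, 1.9, 0], 0],
    [[-0.4, 3.8, 0], 0],
    [[-0.6, 5.7, 0], 0],
    [[-0.8, 7.6, 0], 0],
    [[-1, 9.3, 0], 0],
  ],
)

```text
time: 31.3
ee_pos: [0.5802, -0.1945, 0.1766]
tcp_rot: [-179.8, -0.6, 11.5]
wrist_force: [1.4, 0.1, -0.1]
opening: 0.0854
```

```bash
python3 go.py .5876 -.2602 .165 11.4 f
```

```text
t 31.3 pos [ 0.5802 -0.1945  0.1766] rot [-179.78   -0.65   11.54] F [ 1.4  0.1 -0.1] op 0.0854
units [-0.24   2.637  0.449] roll 0.02
```

>>> arm_command(
  increments=[
    [[-0.1, 1.4, 0], 0],
    [[-0.2, 2.4, 0.2], 0],
    [[-0.24, 2.64, 0.4], 0],
    [[-0.24, 2.64, 0.45], 0],
    [[-0.24, 2.64, 0.45], 0],
  ],
)

```text
time: 31.8
ee_pos: [0.5874, -0.2593, 0.1642]
tcp_rot: [-179.7, -0.6, 11.6]
wrist_force: [-0.4, -0.8, 0.1]
opening: 0.0854
```

```bash
python3 go.py .5876 -.2602 .0515 11.4 f; python3 - <<'E'
from h import *
c=cam('wrist')
cv2.imwrite('pics/w14.png',c['frame'][:,:,::-1])
E
```

```text
t 31.8 pos [ 0.5874 -0.2593  0.1642] rot [-179.72   -0.59   11.56] F [-0.4 -0.8  0.1] op 0.0854
units [-0.044  0.059  4.507] roll 0.03
```

View pics/w14.png

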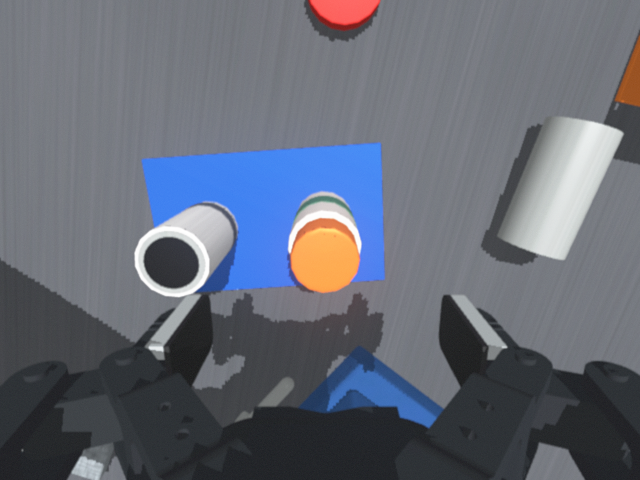

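>>> arm_command(
  increments=[
    [[-0.01, 0.06, 0.6], 0],
    [[-0.02, 0.06, 1.5], 0],
    [[-0.03, 0.06, 2.4], 0],
    [[-0.04, 0.06, 3.2], 0],
    [[-0.04, 0.06, 3.4], 0],
  ],
)

```text
time: 32.35
ee_pos: [0.5865, -0.2587, 0.0765]
tcp_rot: [-179.6, -0.4, 11.7]
wrist_force: [-0.2, 0.4, -0.3]
opening: 0.0854
```

```bash
python3 go.py .5876 -.2602 .0515 11.4 f
```

```text
t 32.35 pos [ 0.5865 -0.2587  0.0765] rot [-179.62   -0.45   11.66] F [-0.2  0.4 -0.3] op 0.0854
units [0.022 0.073 1.002] roll 0.04
```

>>> arm_command(
  increments=[
    [[0.02, 0.07, 0.3], 0.04],
    [[0.02, 0.07, 0.6], 0.04],
    [[0.02, 0.07, 0.9], 0.04],
    [[0.02, 0.07, 1], 0.04],
    [[0.02, 0.07, 1], 0.04],
  ],
)

```text
time: 32.85
ee_pos: [0.5875, -0.2601, 0.0513]
tcp_rot: [-179.6, -0.4, 11.4]
wrist_force: [-1.0, -0.7, 0.3]
opening: 0.085
```

>>> arm_command(
  increments=[
    [[0, 0, 0], 0],
    [[0, 0, 0], 0],
    [[0, 0, 0], 0],
    [[0, 0, 0], 0],
    [[0, 0, 0], 0],
  ],
  claw=0.4,
  force=40,
)

```text
time: 33.35
ee_pos: [0.5875, -0.2603, 0.0519]
tcp_rot: [-179.6, -0.5, 11.4]
wrist_force: [-1.3, 1.1, 5.7]
opening: 0.0435
```

>>> arm_command(
  increments=[
    [[0, 0, 0], 0],
  ],
)

```text
time: 33.45
ee_pos: [0.5875, -0.2603, 0.052]
tcp_rot: [-179.6, -0.5, 11.4]
wrist_force: [-0.7, -0.5, -1.0]
opening: 0.043
```

>>> arm_command(
  increments=[
    [[0, 0, -0.2], 0],
    [[0, 0, -0.6], 0],
    [[0, 0, -1.2], 0],
    [[0, 0, -1.8], 0],
    [[0, 0, -2.2], 0],
  ],
)

```text
time: 33.95
ee_pos: [0.5878, -0.261, 0.1096]
tcp_rot: [-179.7, -0.6, 11.4]
wrist_force: [0.5, -1.1, -1.8]
opening: 0.0431
```

```bash
python3 go.py .5932 .0232 .112 11.5 f
```

```text
t 33.95 pos [ 0.5878 -0.261   0.1096] rot [-179.72   -0.57   11.41] F [ 0.5 -1.1 -1.8] op 0.0431
units [  2.463 -11.101  -0.018] roll -0.01
```

>>> arm_command(
  increments=[
    [[0.1, -0.6, 0], 0],
    [[0.4, -1.8, 0], 0],
    [[0.8, -3.4, 0], 0],
    [[1.1, -5.0, 0], 0],
    [[1.5, -6.6, 0], 0],
  ],
)

```text
time: 34.45
ee_pos: [0.5913, -0.0897, 0.1108]
tcp_rot: [-179.7, -0.6, 11.4]
wrist_force: [0.8, 0.7, -1.4]
opening: 0.0434
```

```bash
python3 go.py .5932 .0232 .112 11.5 f
```

```text
t 34.45 pos [ 0.5913 -0.0897  0.1108] rot [-179.7    -0.57   11.4 ] F [ 0.8  0.7 -1.4] op 0.0434
units [ 0.968 -4.412 -0.015] roll -0.02
```

>>> arm_command(
  increments=[
    [[0.3, -1.4, 0], 0],
    [[0.6, -2.6, 0], 0],
    [[0.8, -3.6, 0], 0],
    [[0.95, -4.3, 0], 0],
    [[0.97, -4.41, 0], 0],
  ],
)

```text
time: 34.95
ee_pos: [0.5928, 0.0257, 0.1117]
tcp_rot: [-179.7, -0.6, 11.5]
wrist_force: [-0.2, -0.4, -1.9]
opening: 0.0431
```

>>> arm_command(
  increments=[
    [[0, 0, 0.2], 0],
    [[0, 0, 0.4], 0],
    [[0, 0, 0.4], 0],
  ],
)

```text
time: 35.25
ee_pos: [0.5923, 0.0252, 0.1004]
tcp_rot: [-179.7, -0.5, 11.5]
wrist_force: [0.2, 0.1, -1.7]
opening: 0.0433
```

```bash
python3 go.py .5932 .0232 .054 11.5 f
```

```text
t 35.25 pos [0.5923 0.0252 0.1004] rot [-179.66   -0.46   11.51] F [ 0.2  0.1 -1.7] op 0.0433
units [0.005 0.095 1.858] roll 0.0
```

>>> arm_command(
  increments=[
    [[0.02, 0.09, 0.4], 0],
    [[0.02, 0.09, 0.9], 0],
    [[0.02, 0.09, 1.4], 0],
    [[0.02, 0.09, 1.7], 0],
    [[0.02, 0.09, 1.75], 0],
  ],
)

```text
time: 35.75
ee_pos: [0.5927, 0.0233, 0.0549]
tcp_rot: [-179.6, -0.3, 11.5]
wrist_force: [-0.7, -0.4, -2.1]
opening: 0.0433
```

```bash
python3 go.py .5933 .0232 .054 11.5 f
```

```text
t 35.75 pos [0.5927 0.0233 0.0549] rot [-179.64   -0.32   11.5 ] F [-0.7 -0.4 -2.1] op 0.0433
units [0.023 0.009 0.035] roll 0.0
```

>>> arm_command(
  increments=[
    [[0.02, 0, 0.03], 0],
    [[0.02, 0, 0.06], 0],
    [[0.02, 0, 0.07], 0],
  ],
)

```text
time: 36.05
ee_pos: [0.5933, 0.0235, 0.0539]
tcp_rot: [-179.6, -0.4, 11.5]
wrist_force: [-3.7, -0.3, 3.9]
opening: 0.0429
```

>>> arm_command(
  increments=[
    [[0, 0, 0], 0],
    [[0, 0, 0], 0],
    [[0, 0, 0], 0],
    [[0, 0, 0], 0],
    [[0, 0, 0], 0],
  ],
  claw=-1,
)

```text
time: 36.55
ee_pos: [0.5934, 0.0235, 0.0539]
tcp_rot: [-179.6, -0.4, 11.5]
wrist_force: [0.8, 0.0, 0.9]
opening: 0.0856
```

>>> arm_command(
  increments=[
    [[0, 0, -0.6], 0],
    [[0, 0, -1.8], 0],
    [[0, 0, -3], 0],
    [[0, 0, -3.8], 0],
    [[0, 0, -4.2], 0],
  ],
)

```text
time: 37.05
ee_pos: [0.5936, 0.0227, 0.1623]
tcp_rot: [-179.7, -0.6, 11.5]
wrist_force: [-0.3, 0.1, -0.2]
opening: 0.0853
```

```bash
python3 go.py .5016 -.2834 .16 11.4 f
```

```text
t 37.05 pos [0.5936 0.0227 0.1623] rot [-179.68   -0.58   11.5 ] F [-0.3  0.1 -0.2] op 0.0853
units [-6.05  11.264 -0.031] roll 0.02
```

>>> arm_command(
  increments=[
    [[-0.5, 1, 0], 0],
    [[-1.5, 2.8, 0], 0],
    [[-2.5, 4.7, 0], 0],
    [[-3.5, 6.6, 0], 0],
    [[-4.5, 8.4, 0], 0],
  ],
)

```text
time: 37.55
ee_pos: [0.5274, -0.1973, 0.1601]
tcp_rot: [-179.7, -0.6, 11.5]
wrist_force: [1.2, 0.6, 0.4]
opening: 0.0857
```

```bash
python3 go.py .5016 -.2834 .14 11.4 f
```

```text
t 37.55 pos [ 0.5274 -0.1973  0.1601] rot [-179.68   -0.57   11.53] F [1.2 0.6 0.4] op 0.0857
units [-1.708  3.174  0.771] roll 0.02
```

>>> arm_command(
  increments=[
    [[-0.8, 1.5, 0.1], 0],
    [[-1.4, 2.6, 0.4], 0],
    [[-1.7, 3.17, 0.7], 0],
    [[-1.7, 3.17, 0.77], 0],
    [[-1.7, 3.17, 0.77], 0],
  ],
)

```text
time: 38.05
ee_pos: [0.5017, -0.2826, 0.1395]
tcp_rot: [-179.6, -0.5, 11.5]
wrist_force: [0.9, 0.2, 0.2]
opening: 0.0857
```

```bash
python3 go.py .5016 -.2834 .0507 11.4 f
```

```text
t 38.05 pos [ 0.5017 -0.2826  0.1395] rot [-179.61   -0.53   11.52] F [0.9 0.2 0.2] op 0.0857
units [-0.044  0.055  3.551] roll 0.02
```

>>> arm_command(
  increments=[
    [[-0.01, 0.05, 0.7], 0],
    [[-0.02, 0.06, 1.6], 0],
    [[-0.04, 0.06, 2.5], 0],
    [[-0.04, 0.06, 3.2], 0],
    [[-0.04, 0.06, 3.5], 0],
  ],
)

```text
time: 38.55
ee_pos: [0.5018, -0.2816, 0.0506]
tcp_rot: [-179.5, -0.5, 11.6]
wrist_force: [-0.3, 0.3, 0.2]
opening: 0.0855
```

```bash
python3 go.py .5016 -.2834 .0507 11.4 f
```

```text
t 38.55 pos [ 0.5018 -0.2816  0.0506] rot [-179.53   -0.46   11.64] F [-0.3  0.3  0.2] op 0.0855
units [-0.021  0.067 -0.006] roll 0.04
```

>>> arm_command(
  increments=[
    [[-0.02, 0.07, 0], 0.03],
    [[-0.02, 0.07, 0], 0.03],
    [[-0.02, 0.07, 0], 0.03],
  ],
)

```text
time: 38.85
ee_pos: [0.5023, -0.2835, 0.0518]
tcp_rot: [-179.6, -0.5, 11.5]
wrist_force: [-0.2, -0.5, -0.0]
opening: 0.0852
```

>>> arm_command(
  increments=[
    [[0, 0, 0], 0],
    [[0, 0, 0], 0],
    [[0, 0, 0], 0],
    [[0, 0, 0], 0],
    [[0, 0, 0], 0],
  ],
  claw=0.4,
)

```text
time: 39.35
ee_pos: [0.5023, -0.2837, 0.0523]
tcp_rot: [-179.6, -0.5, 11.5]
wrist_force: [-2.8, 0.1, 5.6]
opening: 0.0433
```

>>> arm_command(
  increments=[
    [[0, 0, 0], 0],
  ],
)

```text
time: 39.45
ee_pos: [0.5023, -0.2837, 0.0524]
tcp_rot: [-179.6, -0.5, 11.5]
wrist_force: [-0.0, 0.1, -1.0]
opening: 0.0432
```

>>> arm_command(
  increments=[
    [[0, 0, -0.2], 0],
    [[0, 0, -0.6], 0],
    [[0, 0, -1.2], 0],
    [[0, 0, -1.8], 0],
    [[0, 0, -2.2], 0],
  ],
)

```text
time: 39.95
ee_pos: [0.5024, -0.2845, 0.1098]
tcp_rot: [-179.7, -0.6, 11.5]
wrist_force: [-0.2, -0.0, -2.5]
opening: 0.0432
```

```bash
python3 go.py .4825 -.001 .11 11.5 f
```

```text
t 39.95 pos [ 0.5024 -0.2845  0.1098] rot [-179.7    -0.64   11.46] F [-0.2 -0.  -2.5] op 0.0432
units [  1.472 -11.271   0.068] roll -0.01
```

>>> arm_command(
  increments=[
    [[0.1, -0.6, 0], 0],
    [[0.3, -1.8, 0], 0],
    [[0.5, -3.4, 0], 0],
    [[0.7, -5.0, 0], 0],
    [[0.9, -6.6, 0], 0],
  ],
)

```text
time: 40.45
ee_pos: [0.491, -0.1163, 0.1109]
tcp_rot: [-179.7, -0.6, 11.4]
wrist_force: [0.7, -0.2, -3.0]
opening: 0.0434
```

```bash
python3 go.py .4825 -.0013 .11 11.5 f
```

```text
t 40.45 pos [ 0.491  -0.1163  0.1109] rot [-179.68   -0.64   11.45] F [ 0.7 -0.2 -3. ] op 0.0434
units [ 0.578 -4.574  0.069] roll -0.01
```

>>> arm_command(
  increments=[
    [[0.2, -1.4, 0], 0],
    [[0.4, -2.7, 0], 0],
    [[0.5, -3.7, 0], 0],
    [[0.57, -4.4, 0], 0],
    [[0.58, -4.55, 0], 0],
  ],
)

```text
time: 40.95
ee_pos: [0.482, 0.0003, 0.1118]
tcp_rot: [-179.7, -0.6, 11.6]
wrist_force: [-0.6, 0.4, -2.5]
opening: 0.0429
```

>>> arm_command(
  increments=[
    [[0, 0, 0.2], 0],
    [[0, 0, 0.4], 0],
    [[0, 0, 0.4], 0],
  ],
)

```text
time: 41.25
ee_pos: [0.4816, -0.0002, 0.1007]
tcp_rot: [-179.6, -0.6, 11.5]
wrist_force: [0.2, -0.6, -3.0]
opening: 0.0427
```

```bash
python3 go.py .4825 -.0013 .0545 11.5 f
```

```text
t 41.25 pos [ 4.816e-01 -2.000e-04  1.007e-01] rot [-179.64   -0.56   11.55] F [ 0.2 -0.6 -3. ] op 0.0427
units [0.01  0.061 1.847] roll 0.01
```

>>> arm_command(
  increments=[
    [[0.02, 0.06, 0.4], 0],
    [[0.02, 0.06, 0.9], 0],
    [[0.02, 0.06, 1.4], 0],
    [[0.02, 0.06, 1.7], 0],
    [[0.02, 0.06, 1.78], 0],
  ],
)

```text
time: 41.75
ee_pos: [0.482, -0.0013, 0.0546]
tcp_rot: [-179.6, -0.4, 11.5]
wrist_force: [0.8, -0.2, -1.9]
opening: 0.0431
```

```bash
python3 go.py .4825 -.0013 .0545 11.5 f
```

```text
t 41.75 pos [ 0.482  -0.0013  0.0546] rot [-179.62   -0.44   11.54] F [ 0.8 -0.2 -1.9] op 0.0431
units [0.021 0.005 0.005] roll 0.01
```

>>> arm_command(
  increments=[
    [[0.02, 0, 0.02], 0],
    [[0.02, 0, 0.04], 0],
  ],
)

```text
time: 41.95
ee_pos: [0.4825, -0.0012, 0.0542]
tcp_rot: [-179.6, -0.4, 11.5]
wrist_force: [-3.4, -1.5, 5.8]
opening: 0.0431
```

>>> arm_command(
  increments=[
    [[0, 0, 0], 0],
    [[0, 0, 0], 0],
    [[0, 0, 0], 0],
    [[0, 0, 0], 0],
    [[0, 0, 0], 0],
  ],
  claw=-1,
)

```text
time: 42.45
ee_pos: [0.4826, -0.0012, 0.0543]
tcp_rot: [-179.6, -0.5, 11.5]
wrist_force: [0.3, 1.1, -0.2]
opening: 0.0852
```

>>> arm_command(
  increments=[
    [[0, 0, -0.6], 0],
    [[0, 0, -1.8], 0],
    [[0, 0, -3], 0],
    [[0, 0, -3.8], 0],
    [[0, 0, -4.2], 0],
  ],
)

```text
time: 42.95
ee_pos: [0.4827, -0.0021, 0.1624]
tcp_rot: [-179.7, -0.7, 11.5]
wrist_force: [-0.1, 0.3, -0.3]
opening: 0.0851
```

```bash
python3 go.py .4 -.25 .25 11.4 f
```

```text
t 42.95 pos [ 0.4827 -0.0021  0.1624] rot [-179.67   -0.65   11.54] F [-0.1  0.3 -0.3] op 0.0851
units [-5.184  9.035 -3.615] roll 0.02
```

Move clear so the top camera sees everything.

>>> arm_command(
  increments=[
    [[-0.3, 0.6, -1], 0],
    [[-1.3, 2.3, -2], 0],
    [[-2.3, 4, -3], 0],
    [[-3.2, 5.6, -3.6], 0],
    [[-4.1, 7.2, -3.6], 0],
  ],
)

```text
time: 43.45
ee_pos: [0.4183, -0.1971, 0.2524]
tcp_rot: [-179.8, -0.8, 11.6]
wrist_force: [1.2, -0.2, -0.6]
opening: 0.0854
```

>>> arm_command(
  increments=[
    [[-0.6, 1, 0], 0],
    [[-1.2, 2.2, 0], 0],
    [[-1.6, 3.2, 0], 0],
    [[-1.6, 3.4, 0], 0],
    [[-1.6, 3.4, 0], 0],
  ],
)

```text
time: 43.95
ee_pos: [0.396, -0.2888, 0.2512]
tcp_rot: [-179.7, -0.8, 11.5]
wrist_force: [0.0, 0.4, 0.3]
opening: 0.0853
```

```bash
python3 - <<'E'
from h import *
c=cam('top');cv2.imwrite('pics/t15.png',c['frame'][:,:,::-1]);cl=cloud(c);b=cl[...,2];h=c['hsv']
s=cam('scene');cv2.imwrite('pics/s15.png',s['frame'][:,:,::-1])
def T(f):
    try: print(f())
    except Exception as e: print('x',e)
T(lambda:('cap',circ(c,mask(c,(5,150,120),(15,255,255),(300,200,350,245)),.106)))
w=np.zeros(b.shape,bool);w[278:312,322:362]=1
T(lambda:('sleeve',circ(c,((w&(h[...,1]<60)&(b>.075)&(b<.1))*255).astype(np.uint8),.086)))
T(lambda:('jar',circ(c,mask(c,(22,120,120),(32,255,255),(245,305,300,345)),.055)))
m=mask(c,(3,80,60),(14,220,255),(150,225,225,295));
T(lambda:('copper',circ(c,m,.067),np.median(b[m>0])))
cs=cloud(s);hs=s['hsv'];k=(np.hypot(cs[...,0]-.54,cs[...,1]-.256)<.018)&(hs[...,0]<16)&(hs[...,1]>70);print('copper top z scene',np.median(cs[k][:,2]))
print(get_obs()['time'],get_obs()['ee_pos'])
E
```

```text
('cap', (array([0.593, 0.023]), array([0.0347, 0.0361]), array([0.5932, 0.0235, 0.0378])))
('sleeve', (array([ 0.483 , -0.0025]), array([0.0414, 0.0423]), array([ 0.4829, -0.0026,  0.0435])))
('jar', (array([0.4312, 0.1197]), array([0.0385, 0.0388]), array([0.4313, 0.1199, 0.0403])))
('copper', (array([0.5404, 0.2535]), array([0.0499, 0.0532]), array([0.5409, 0.2533, 0.0544])), np.float64(0.06582990752686757))
copper top z scene 0.06556202458336308
44.05 [ 0.39632813 -0.28771228  0.25145401]
```

View pics/t15.png

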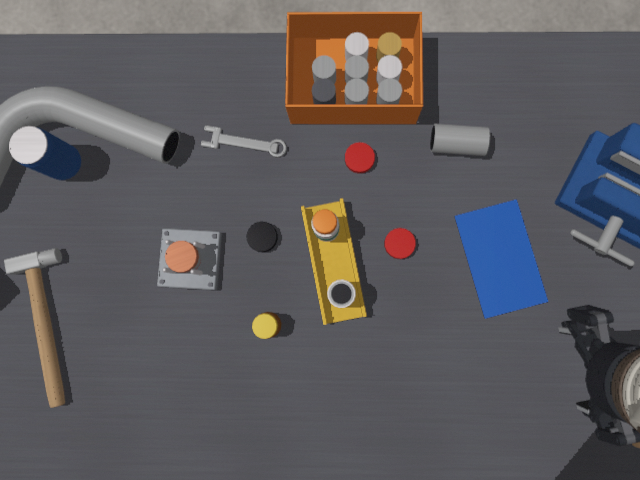

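View pics/s15.png

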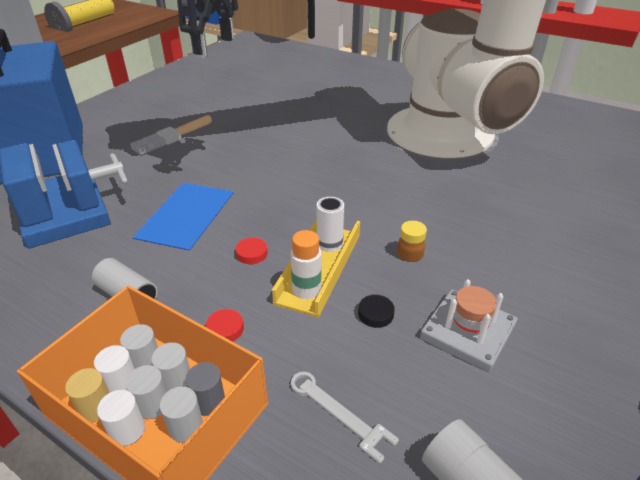

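```bash
python3 -c "
from workcell import job_done;print(job_done())"
```

```text
the job is handed in; nothing more can be done
None
```

The job is done and handed in at about 44 s, well under the 128 s limit.

I stood the sleeve and then the can on the blue mat, and put the steel disc in the feeder with the copper disc on top of it. I pushed the stack down about 11 mm with shut fingers, then put the can and the sleeve back in the rack.

Last checks with the arm clear:

| Check | Result |
|---|---|
| Copper disc top | About 66 mm above the bench in both the top and scene cameras, about 4 mm below the 70 mm post tops |
| Can | Upright, about 1.2 mm from its starting place |
| Sleeve | Upright, about 0.8 mm from its starting place |
| Jar | Measured at the same place as at the start |

- **Top camera disagreement:** it puts the copper disc's centre about 2.5 mm off the feeder centre in y. The scene camera put it on centre right after the push, and the gap is about the size of the calibration error. I read it as a lighting or edge effect and did not correct anything.
- **Wrist forces:** the readings between moves stayed below 10 N.

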